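# Fetch the lemon from behind the spices

### The arm

A 6-joint arm with a two-finger parallel gripper is mounted at the origin on the work surface; the furniture and walls round the work are solid. World frame = base frame: x ahead of the robot, y to its left, z up, the work surface at z = 0. Lengths are in m, angles in rad, forces in N, time in s.
With the tool pointing down it reaches from about 0.35 to 0.95 m from the base axis. Payload 17.4 kg.
Tool frame: the origin (TCP) lies midway between the tips of the shut fingers; the grasp point (between the pads) lies 19 mm behind it; z points along the fingers, y is the line along which they close (so a half turn about z gives the same grasp; the last joint's range is limited). The gripper opens to 93 mm and grips with 3 to 60 N. Pads are 15 mm wide; open, the fingers measure 128 mm over their backs; the gripper's body (75 mm by 188 mm) begins 65 mm behind the grasp point.
Start: joints at [-1.342, 0.116, 1.442, -0, 1.584, -0.038], TCP at [0.178, -0.651, 0.219] pointing down, gripper open.
Joint ranges: [-2.83, 2.83], [-0.83, 2.19], [0.07, 2.5], [-1.14, 4.28], [0.01, 3], [-2.97, 2.97]. Speed limits (rad/s): [1.89, 1.89, 2.22, 3.14, 3.14, 3.14].

### API

Orientations are given as a unit quaternion [x, y, z, w].
In Python, from station import * gives the robot as it stands.
- The arm moves only by the tool servo_tool, never from a script. Its argument "moves" is a list that holds one entry, the list of rows, each a list of 7 numbers: the shift along the tool's x, y, z in units of 15 cm (1.0 is 15 cm), then the turn, a rotation vector about the tool's x, y, z in units of pi/4 rad (1.0 is pi/4 rad), then the closure, from -1 (fully open) to 1 (shut), so that 0 is half open. In form: [[[x, y, z, ax, ay, az, jaw], ...]]. A call has 1 to 20 rows; each row is the pose to reach, as a shift and turn from the pose commanded when the call began, along the tool's axes at that moment; what a row does not reach only later rows make up. A row lasts 1/12 s, in which the tool goes at most 41.7 mm and 7.16 degrees, less where a joint would pass 70% of its speed; a pose out of reach is approached as far as the arm can. A call with a number of a shift or a turn outside -1 to 1 is refused whole. A call with a gripper value outside its range is refused whole. The fingers move at their own pace and stop on an object; the grip force is fixed at half the most. Time passes only in rows, so rows that repeat a pose let the fingers close. It gives the time, the measured TCP pose, the force, the opening and the grip force at its end, in the units of the state.
- observe(): the state, without advancing time (a new reading comes with each control period).
- get_image(name): name is "side" or "top" or "wrist"; returns the picture (480x640x3 uint8, red, green, blue); there is no depth.
- get_calibration(name): a dict with "fx", "fy", "cx", "cy" (pixels), "rvec" (rotation vector, rad) and "tvec" (3), from world to camera coordinates, as OpenCV has them; the wrist camera has in their place "tool_from_camera" (4x4, takes a point from camera to tool coordinates, whose origin is the TCP and whose axes are the flange's). Camera axes: x right, y down, z forward; pixel columns grow to the right and rows downward; lengths in m; the calibration is good to about 2 mm. The wrist camera is an equidistant fisheye: a pixel r from the principal point sees the ray r / f radians off the axis. A picture is of the moment at which its call begins: read the wrist's pose just before it. get_calibration takes no time and is no camera call.
- finish_job(): hands the job in; it is judged then, once.
The state is a dict: "time": time; "joints": joint angles; "qvel": joint speeds; "joint_efforts": joint torques, N m; "tcp_pos": TCP position; "eef_rot": TCP orientation; "force": force on the tool from outside, world axes, zero at the start; "moment": the same for the moment, N m; "gripper_width": finger opening in m; "grip_force": force on a finger pad.
Only numpy, scipy, OpenCV 4.12 (cv2) and the standard library are available. Lean on these libraries where they do the work, as an engineer would, in place of code of your own. Each camera call takes 0.05 s, during which the arm holds its last target. There are 200 camera calls.

### The job

Get the lemon out of its pocket at the back of the wooden condiment rack and put it in the middle of the white bowl. First move the two things that stand in the front bays before it onto the steel tray, and leave them upright there while the lemon is fetched; then put each of the two back in its own bay of the rack, upright, exactly where it stood at the start. Leave the third thing in the front row, the salt shaker, the mug and the candle where they are, and knock nothing over.

Things in the scene. Friction and masses are not known exactly. Their poses are not given: they have to be found in the camera images.
- rack: Fixed light wood rack, 210 (x) x 290 (y) x 105 mm. Origin: centre of underside, +x to its back, +y left. Board top z=12. Front: 3 bays at x=-50, y=-90, 0, 90, 94 (x) x 84+ (y) inside, rails to z=23. Back: 2 pockets at x=40, y=-45 and 45, 82 mm wide; walls 8 mm thick, 105 high, from x=15 to the back panel (inner face x=97). In the way of a pocket: the two bays nearest it in y.
- tray: Shallow steel tray, fixed, 220 (x) x 110 (y) mm outside, wall 5 mm, rim 16 mm high, floor 5 mm above the table. Origin: centre of its underside, x along its length. Side area with room for two things, e.g. at x = -50 and +50 mm. It stands to the left or the right of the rack.
- bowl: Shallow white round bowl, fixed, about 170 mm across, 45 mm high, flat floor about 70 mm across, 10 mm above the table. Origin: centre of its underside. It stands on the side opposite the tray.
- lemon_center (a point): Yellow lemon, 71 mm long (its own x), 53 mm across, 51 mm high, 0.085 kg. Lies in one of the rack's two back pockets, its length across the pocket. The walls are too near its ends for fingers: grip it at mid-height along the rack's x, one finger in front, one behind. This point: its middle, 26 mm above where it lies.
- salt_shaker: Small glass salt shaker with a rounded grey top, 44 mm across, 90 mm high; stands in the other back pocket and stays there. Origin: centre of its underside.
- pepper_mill: Turned brown wooden pepper mill, 58 mm across the foot, 170 mm high, about 0.18 kg; its round head is widest, 48 mm, 135 mm above the foot: grip it there. Stands in one of the front bays. Origin: centre of its underside, z up.
- spice_jar: Clear spice jar with a red cap and a label, 42 mm across (the cap 45 mm, from 85 mm up), 106 mm high, 0.11 kg. Stands in one of the front bays. Origin: centre of its underside, z up.
- small_bottle: Small white bottle with a smooth tall red cap, oval, 36 (its own x) x 42 (y) x 106 mm, 0.08 kg. Stands in one of the front bays, either way round. Origin: centre of its underside, z up.
- mug: White mug with a leaf pattern, 82 x 114 x 91 mm, loose, stands beside the rack; bystander. Origin: on its underside, in the middle of its length with handle.
- candle: Candle in a clear glass, 76 mm across, 90 mm high, loose, stands beside the rack; bystander. Origin: centre of its underside.
Mind the look-alikes: they are no part of the job. Leave any green or pink look-alike of the spice_jar alone.

How it is judged:
On the way, in this order (a step that is already met when the one before it is completed fails the run):
1. the two things in front of the lemon stand upright on the tray, released, the lemon still in its pocket ((((x of pepper_mill in the frame of tray between -0.09 and 0.09 m and y of pepper_mill in the frame of tray between -0.04 and 0.04 m and z of pepper_mill in the frame of tray below 0.012 m and angle between pepper_mill's own z axis and vertical below 0.1 rad and contact force between the fingers and pepper_mill below 0.1 N) and (x of spice_jar in the frame of tray between -0.09 and 0.09 m and y of spice_jar in the frame of tray between -0.04 and 0.04 m and z of spice_jar in the frame of tray below 0.012 m and angle between spice_jar's own z axis and vertical below 0.1 rad and contact force between the fingers and spice_jar below 0.1 N)) or ((x of pepper_mill in the frame of tray between -0.09 and 0.09 m and y of pepper_mill in the frame of tray between -0.04 and 0.04 m and z of pepper_mill in the frame of tray below 0.012 m and angle between pepper_mill's own z axis and vertical below 0.1 rad and contact force between the fingers and pepper_mill below 0.1 N) and (x of small_bottle in the frame of tray between -0.09 and 0.09 m and y of small_bottle in the frame of tray between -0.04 and 0.04 m and z of small_bottle in the frame of tray below 0.012 m and angle between small_bottle's own z axis and vertical below 0.1 rad and contact force between the fingers and small_bottle below 0.1 N)) or ((x of spice_jar in the frame of tray between -0.09 and 0.09 m and y of spice_jar in the frame of tray between -0.04 and 0.04 m and z of spice_jar in the frame of tray below 0.012 m and angle between spice_jar's own z axis and vertical below 0.1 rad and contact force between the fingers and spice_jar below 0.1 N) and (x of small_bottle in the frame of tray between -0.09 and 0.09 m and y of small_bottle in the frame of tray between -0.04 and 0.04 m and z of small_bottle in the frame of tray below 0.012 m and angle between small_bottle's own z axis and vertical below 0.1 rad and contact force between the fingers and small_bottle below 0.1 N))) and distance of lemon_center from where it was at the start of the episode below 0.02 m), for 0.2 s.
2. the lemon lies released in the bowl while the two are still on the tray ((((x of pepper_mill in the frame of tray between -0.09 and 0.09 m and y of pepper_mill in the frame of tray between -0.04 and 0.04 m and z of pepper_mill in the frame of tray below 0.012 m and angle between pepper_mill's own z axis and vertical below 0.1 rad and contact force between the fingers and pepper_mill below 0.1 N) and (x of spice_jar in the frame of tray between -0.09 and 0.09 m and y of spice_jar in the frame of tray between -0.04 and 0.04 m and z of spice_jar in the frame of tray below 0.012 m and angle between spice_jar's own z axis and vertical below 0.1 rad and contact force between the fingers and spice_jar below 0.1 N)) or ((x of pepper_mill in the frame of tray between -0.09 and 0.09 m and y of pepper_mill in the frame of tray between -0.04 and 0.04 m and z of pepper_mill in the frame of tray below 0.012 m and angle between pepper_mill's own z axis and vertical below 0.1 rad and contact force between the fingers and pepper_mill below 0.1 N) and (x of small_bottle in the frame of tray between -0.09 and 0.09 m and y of small_bottle in the frame of tray between -0.04 and 0.04 m and z of small_bottle in the frame of tray below 0.012 m and angle between small_bottle's own z axis and vertical below 0.1 rad and contact force between the fingers and small_bottle below 0.1 N)) or ((x of spice_jar in the frame of tray between -0.09 and 0.09 m and y of spice_jar in the frame of tray between -0.04 and 0.04 m and z of spice_jar in the frame of tray below 0.012 m and angle between spice_jar's own z axis and vertical below 0.1 rad and contact force between the fingers and spice_jar below 0.1 N) and (x of small_bottle in the frame of tray between -0.09 and 0.09 m and y of small_bottle in the frame of tray between -0.04 and 0.04 m and z of small_bottle in the frame of tray below 0.012 m and angle between small_bottle's own z axis and vertical below 0.1 rad and contact force between the fingers and small_bottle below 0.1 N))) and horizontal distance between lemon_center and bowl below 0.03 m and z of lemon_center in the frame of bowl between 0.02 and 0.05 m and distance between the grasp point and lemon_center above 0.06 m), for 0.2 s.
At the end, for the whole second after the job is handed in: the lemon lies in the bowl, within 30 mm of its centre; the pepper mill, the spice jar, the small bottle and the salt shaker stand upright within 15 mm of where each stood at the start; mug and candle within 30 mm of their places; all released and at rest (horizontal distance between lemon_center and bowl below 0.03 m and z of lemon_center in the frame of bowl between 0.02 and 0.05 m and distance between the grasp point and lemon_center above 0.06 m and distance of each of pepper_mill, spice_jar, small_bottle, salt_shaker from where it was at the start of the episode below 0.015 m and angle between each of pepper_mill, spice_jar, small_bottle, salt_shaker's own z axis and vertical below 0.1 rad and linear speed of each of pepper_mill, spice_jar, small_bottle, salt_shaker below 0.02 m/s and distance of each of mug, candle from where it was at the start of the episode below 0.03 m); the robot touches nothing.
It fails at once if the third thing of the front row moved as well (all three more than 30 mm away from their places at once) (distance of each of pepper_mill, spice_jar, small_bottle from where it was at the start of the episode above 0.03 m).
It fails at once if salt shaker, mug or candle moved more than 30 mm (distance of any of salt_shaker, mug, candle from where it was at the start of the episode above 0.03 m).
It fails at once if something knocked over (tilted more than 35 degrees) (angle between any of pepper_mill, spice_jar, small_bottle, salt_shaker, mug, candle's own z axis and vertical above 0.61 rad).
It also fails if it takes over 128 s, if anything falls off the work surface, if the arm or the gripper's body presses on something with over 40 N, if the wrist force passes 120 N, or if a joint passes its speed limit or range.

## Working session

There is one attempt and no reset: what is moved stays moved. The work goes in short steps, Python scripts to look and compute and a tool call to move; the robot and the scene stay as the last step left them, time stands still between calls to the robot, and variables do not carry over. Pictures are saved under pics/ and viewed, at most 14 in all, crops included, and the job is handed in when it is done.

Besides the shell and the picture viewer there is one more tool, called after "Emit:" as name(argument=value, ...) on one line, values as JSON. servo_tool: Moves the arm, as the interface text tells. Shifts and turns lie within -1 to 1; 1 stands for 15 cm of shift or pi/4 rad of turn. Its arguments: {"type":"object","properties":{"moves":{"type":"array"}},"required":["moves"]}

```bash
mkdir -p pics; ls; python3 - <<'E'
from station import *
import cv2
s=observe();print({k:s[k] for k in("time","tcp_pos","eef_rot","gripper_width")})
for n in("top","side"):
    im=get_image(n);cv2.imwrite(f"pics/{n}0.png",im[:,:,::-1]);print(n,get_calibration(n))
print(get_calibration("wrist"))
E
```

```text
pics
{'time': 0.0, 'tcp_pos': array([ 0.17788357, -0.650919  ,  0.21792705]), 'eef_rot': array([ 9.91117201e-01,  1.32990106e-01, -6.34954667e-05, -5.67128546e-04]), 'gripper_width': 0.0931963186725166}
top {'fx': 459.52239448145997, 'fy': 459.52239448145997, 'cx': 310.0178435675955, 'cy': 236.8501217127482, 'rvec': array([ 2.17663105, -2.18887486,  0.10026615]), 'tvec': array([-0.0055486 ,  0.48782954,  1.02192428])}
side {'fx': 457.29553597612977, 'fy': 457.29553597612977, 'cx': 317.4711648767322, 'cy': 235.45358334409346, 'rvec': array([ 0.70493814, -2.59730614,  1.11641164]), 'tvec': array([0.43528609, 0.22503202, 0.77361065])}
{'fx': 371.64829954431775, 'fy': 371.64829954431775, 'cx': 326.2690184740671, 'cy': 239.72756490889887, 'tool_from_camera': array([[ 4.25131647e-04, -9.64223472e-01, -2.65090390e-01,
         7.49541765e-02],
       [ 9.99999678e-01,  5.90260046e-04, -5.43252739e-04,
         5.88574990e-04],
       [ 6.80289308e-04, -2.65090074e-01,  9.64223413e-01,
        -1.64967352e-01],
       [ 0.00000000e+00,  0.00000000e+00,  0.00000000e+00,
         1.00000000e+00]])}
```

View pics/top0.png

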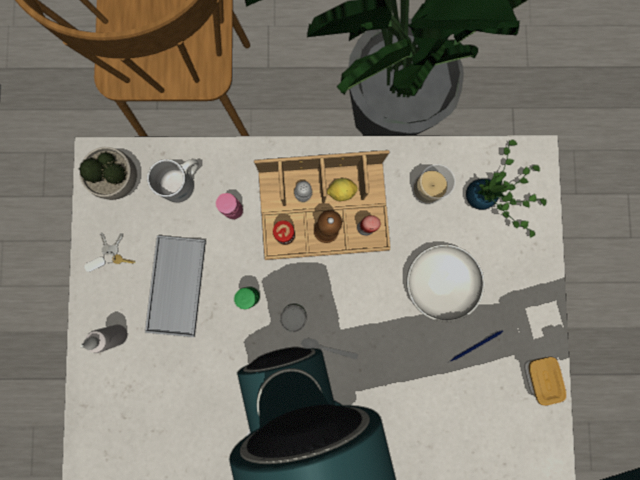

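View pics/side0.png

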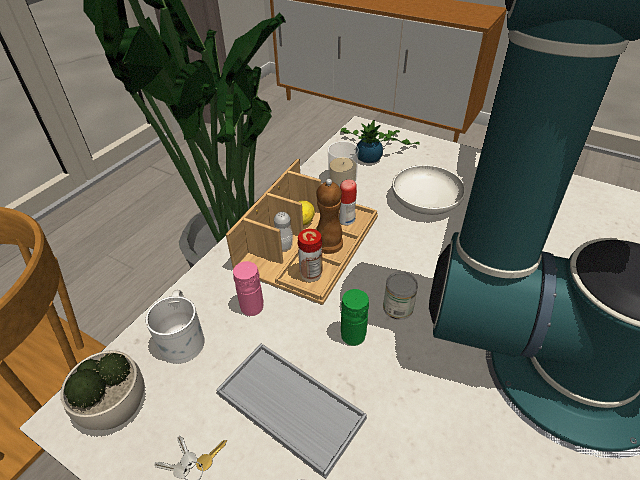

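Lemon (342,189) in the right back pocket, salt shaker (303,189) in the left. Front bays, left to right: spice jar (284,231), pepper mill (328,223), small bottle (370,224). Look-alikes: pink jar (229,205), green jar (246,297) and grey jar (293,317), all outside the rack. So mill and small bottle go to the tray at (176,285). I'll check this choice in one enlarged crop.

```bash
cat > h.py <<'E'
import numpy as np, cv2
from station import *
def ray(n,px):
    c=get_calibration(n);K=np.array([[c['fx'],0,c['cx']],[0,c['fy'],c['cy']],[0,0,1]])
    R=cv2.Rodrigues(c['rvec'])[0];d=R.T@np.linalg.inv(K)@[px[0],px[1],1.];return -R.T@c['tvec'],d
def at(n,px,z):
    o,d=ray(n,px);return (o+d*(z-o[2])/d[2]).round(4)
def proj(n,P):
    c=get_calibration(n);K=np.array([[c['fx'],0,c['cx']],[0,c['fy'],c['cy']],[0,0,1]])
    return cv2.projectPoints(np.array(P,float).reshape(-1,3),c['rvec'],c['tvec'],K,None)[0].reshape(-1,2).round(1)
E
python3 - <<'E'
import cv2
t=cv2.imread('pics/top0.png');s=cv2.imread('pics/side0.png')
cv2.imwrite('pics/c1.png',cv2.resize(t[140:270,240:410],(782,598),interpolation=cv2.INTER_CUBIC))
cv2.imwrite('pics/c2.png',cv2.resize(t[225:345,130:290],(800,600),interpolation=cv2.INTER_CUBIC))
E
python3 - <<'E'
from h import *
o,d=ray('top',(320,240));print(o)
for n,p,z in [("rackFL",(266,258),.0),("rackFR",(390,248),0.0),("BL",(255,160),.105),("BR",(388,151),.105),("trayTL",(158,235),.016),("TR",(206,238),.016),("BLt",(146,332),.016),("BRt",(196,336),.016),("mill",(328,223),.15),("bottle",(370,224),.1),("lemon",(342,189),.04),("bowl",(445,282),.045)]: print(n,at('top',p,z))
E
```

```text
[4.00942371e-01 6.75971119e-04 1.05904789e+00]
rackFL [0.4412 0.0932 0.    ]
rackFR [ 0.4627 -0.1932  0.    ]
BL [0.6441 0.1076 0.105 ]
BR [ 0.6624 -0.1739  0.105 ]
trayTL [0.4942 0.3371 0.016 ]
TR [0.4868 0.2281 0.016 ]
BLt [0.2769 0.3592 0.016 ]
BRt [0.2673 0.2476 0.016 ]
mill [ 0.5044 -0.0431  0.15  ]
bottle [ 0.5076 -0.1338  0.1   ]
lemon [ 0.5936 -0.0806  0.04  ]
bowl [ 0.3844 -0.3047  0.045 ]
```

View pics/c1.png

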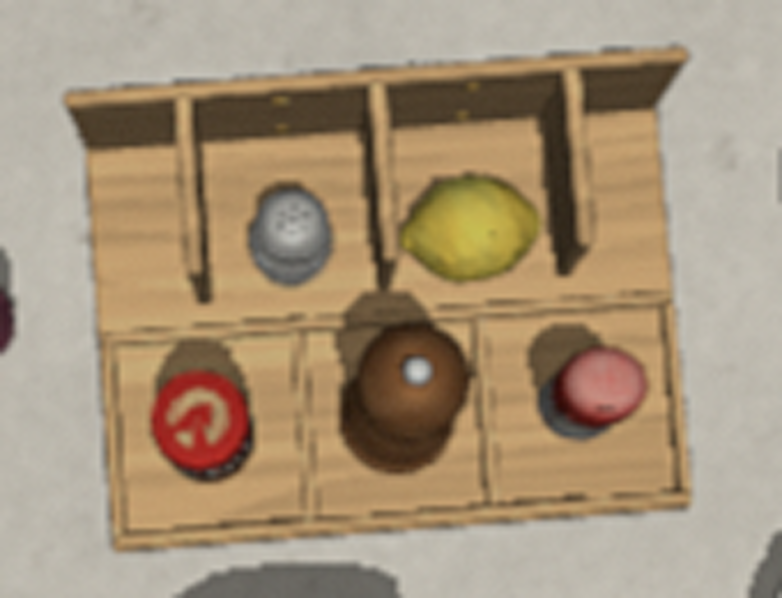

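View pics/c2.png

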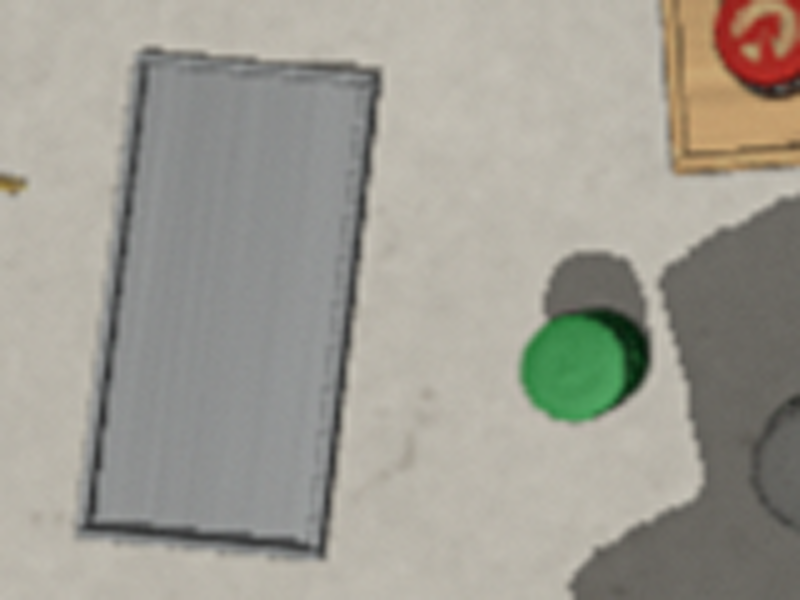

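The crop confirms it: mill knob at about (330.7,220.4), bottle cap at (371.5,223.7). The red-and-white spice jar stays. Tray corners are about (158,235), (206,239), (146,332) and (194,336). Next I refine with the side view and plan the moves.

```bash
cat >> h.py <<'E'
def tri(pt,ps):
    A=[];b=[];
    for n,p in(('top',pt),('side',ps)):
        o,d=ray(n,p);d/=np.linalg.norm(d);M=np.eye(3)-np.outer(d,d);A.append(M);b.append(M@o)
    x=np.linalg.lstsq(np.vstack(A),np.hstack(b),rcond=None)[0];return x.round(4)
from scipy.spatial.transform import Rotation as Ro
def plan(*wps):
    "wps: (x,y,z,yaw) tool down; prints tool-unit rows per call from the present pose"
    s=observe();p=np.array(s['tcp_pos']);R=Ro.from_quat(s['eef_rot'])
    print('t',round(s['time'],2),'tcp',p.round(4),'yaw',round(np.arctan2(*R.as_matrix()[1::-1,0]),3),'F',np.round(s['force'],1),'w',round(s['gripper_width'],4))
    for x,y,z,w in wps:
        q=Ro.from_euler('z',w)*Ro.from_quat([1,0,0,0])
        d=R.inv().apply(np.array([x,y,z])-p)/.15;r=(R.inv()*q).as_rotvec()/(np.pi/4)
        n=max(np.linalg.norm(d)*.15/.0417,np.linalg.norm(r)*45/7.16)
        print(d.round(3),r.round(3),'rows>=%.1f'%n,'' if max(abs(d))<=1 else 'TOO FAR')
        p=np.array([x,y,z]);R=q
E
python3 - <<'E'
from h import *
print('knob',tri((330.7,220.4),(329,181)),at('top',(330.7,220.4),.182))
print('cap',at('top',(371.5,223.7),.118),tri((371.5,223.7),(348,183)))
print('salt',at('top',(303,188),.09+.012))
a=.072;c=np.array([.5525,-.0415]);R=np.array([[np.cos(a),-np.sin(a)],[np.sin(a),np.cos(a)]])
for n,q in dict(FL=(-.105,.145,.023),FR=(-.105,-.145,.023),BL=(.105,.145,.105),BR=(.105,-.145,.105),wall=(.015,-.09,.105),mill=(-.05,0,.147),bot=(-.05,-.09,.118),lem=(.04,-.045,.038)).items():
    w=[*(c+R@q[:2]),q[2]];print(n,np.round(w,4),proj('top',w),proj('side',w))
plan((.25,-.52,.30,.072),(.38,-.38,.33,.072),(.46,-.24,.33,.072),(.504,-.1,.33,.072),(.504,-.045,.25,.072))
E
```

```text
knob [ 0.506  -0.0472  0.1779] [ 0.5058 -0.0468  0.182 ]
cap [ 0.5062 -0.1344  0.118 ] [ 0.5075 -0.1342  0.116 ]
salt [0.5844 0.0066 0.102 ]
FL [0.4373 0.0956 0.023 ] [[264.  259.3]] [[323. 297.]]
FR [ 0.4582 -0.1937  0.023 ] [[392.1 249.4]] [[378.5 208.4]]
BL [0.6468 0.1107 0.105 ] [[253.6 158.8]] [[224.8 232.8]]
BR [ 0.6677 -0.1786  0.105 ] [[390.1 148.6]] [[296.8 156.7]]
wall [ 0.5739 -0.1302  0.105 ] [[368.1 192.4]] [[320.8 179.1]]
mill [ 0.5026 -0.0451  0.147 ] [[328.9 224.1]] [[329.8 194.8]]
bot [ 0.5091 -0.1349  0.118 ] [[371.7 222.3]] [[348.1 181.9]]
lem [ 0.5956 -0.0835  0.038 ] [[343.2 188.3]] [[302.3 211.3]]
t 0.1 tcp [ 0.1779 -0.6509  0.218 ] yaw 0.267 F [0.1 0.7 0.1] w 0.0936
[ 0.694 -0.716 -0.546] [-0.001  0.     0.248] rows>=4.1 
[ 0.932 -0.869 -0.2  ] [0. 0. 0.] rows>=4.6 
[ 0.599 -0.893  0.   ] [0. 0. 0.] rows>=3.9 
[ 0.36 -0.91  0.  ] [0. 0. 0.] rows>=3.5 
[ 0.026 -0.366  0.533] [0. 0. 0.] rows>=2.3
```

Emit:
servo_tool(moves=[[[0.69, -0.72, -0.55, 0, 0, 0.25, -1], [0.69, -0.72, -0.55, 0, 0, 0.25, -1], [0.69, -0.72, -0.55, 0, 0, 0.25, -1], [0.69, -0.72, -0.55, 0, 0, 0.25, -1], [0.69, -0.72, -0.55, 0, 0, 0.25, -1], [0.69, -0.72, -0.55, 0, 0, 0.25, -1]]])

```text
time: 0.6
tcp_pos: [0.2503, -0.5187, 0.303]
eef_rot: [0.999, 0.036, 0.001, 0.001]
force: [0.7, -0.3, -0.4]
gripper_width: 0.0932
grip_force: 0.0
```

Emit:
servo_tool(moves=[[[0.93, -0.87, -0.2, 0, 0, 0, -1], [0.93, -0.87, -0.2, 0, 0, 0, -1], [0.93, -0.87, -0.2, 0, 0, 0, -1], [0.93, -0.87, -0.2, 0, 0, 0, -1], [0.93, -0.87, -0.2, 0, 0, 0, -1], [0.93, -0.87, -0.2, 0, 0, 0, -1]]])

```text
time: 1.1
tcp_pos: [0.3816, -0.3778, 0.3308]
eef_rot: [0.999, 0.037, 0.0, -0.0]
force: [-0.4, -0.3, -0.4]
gripper_width: 0.0924
grip_force: 0.0
```

Emit:
servo_tool(moves=[[[0.6, -0.89, 0, 0, 0, 0, -1], [0.6, -0.89, 0, 0, 0, 0, -1], [0.6, -0.89, 0, 0, 0, 0, -1], [0.6, -0.89, 0, 0, 0, 0, -1], [0.6, -0.89, 0, 0, 0, 0, -1], [0.6, -0.89, 0, 0, 0, 0, -1]]])

```text
time: 1.6
tcp_pos: [0.4602, -0.2401, 0.3297]
eef_rot: [0.999, 0.036, -0.001, -0.0]
force: [0.3, -0.4, -0.3]
gripper_width: 0.0928
grip_force: 0.0
```

Emit:
servo_tool(moves=[[[0.36, -0.91, 0, 0, 0, 0, -1], [0.36, -0.91, 0, 0, 0, 0, -1], [0.36, -0.91, 0, 0, 0, 0, -1], [0.36, -0.91, 0, 0, 0, 0, -1], [0.36, -0.91, 0, 0, 0, 0, -1], [0.36, -0.91, 0, 0, 0, 0, -1]]])

```text
time: 2.1
tcp_pos: [0.5041, -0.1011, 0.3302]
eef_rot: [0.999, 0.035, -0.001, 0.0]
force: [-0.6, -0.1, -0.8]
gripper_width: 0.0929
grip_force: 0.0
```

Emit:
servo_tool(moves=[[[0.03, -0.37, 0.4, 0, 0, 0, -1], [0.03, -0.37, 0.4, 0, 0, 0, -1], [0.03, -0.37, 0.4, 0, 0, 0, -1], [0.03, -0.37, 0.4, 0, 0, 0, -1], [0.03, -0.37, 0.4, 0, 0, 0, -1], [0.03, -0.37, 0.4, 0, 0, 0, -1]]])

```text
time: 2.6
tcp_pos: [0.5048, -0.0462, 0.2723]
eef_rot: [0.999, 0.034, 0.001, 0.0]
force: [-0.4, 0.9, 0.1]
gripper_width: 0.0927
grip_force: 0.0
```

```bash
cat >> h.py <<'E'
def wproj(P):
    s=observe();c=get_calibration('wrist');T=np.eye(4);T[:3,:3]=Ro.from_quat(s['eef_rot']).as_matrix();T[:3,3]=s['tcp_pos']
    M=np.linalg.inv(T@c['tool_from_camera']);out=[]
    for p in P:
        q=(M@[*p,1])[:3];r=np.hypot(*q[:2]);th=np.arctan2(r,q[2]);out.append((round(c['cx']+c['fx']*th*q[0]/r,1),round(c['cy']+c['fx']*th*q[1]/r,1)))
    return out
def wat(px,z):
    s=observe();c=get_calibration('wrist');T=np.eye(4);T[:3,:3]=Ro.from_quat(s['eef_rot']).as_matrix();T[:3,3]=s['tcp_pos'];T=T@c['tool_from_camera']
    u=np.array([px[0]-c['cx'],px[1]-c['cy']])/c['fx'];th=np.hypot(*u);d=T[:3,:3]@np.array([*(u/th*np.sin(th)),np.cos(th)]);return (T[:3,3]+d*(z-T[2,3])/d[2]).round(4)
E
python3 - <<'E'
from h import *
plan((.506,-.0465,.128,.072))
cv2.imwrite('pics/w1.png',get_image('wrist')[:,:,::-1])
print(wproj([(.506,-.0465,.182),(.5065,-.1344,.118),(.506,-.0465,.147)]))
E
```

```text
t 2.6 tcp [ 0.5048 -0.0462  0.2723] yaw 0.069 F [-0.4  0.9  0.1] w 0.0927
[0.006 0.002 0.962] [ 0.001 -0.002 -0.004] rows>=3.5 
[(np.float64(326.8), np.float64(244.9)), (np.float64(423.5), np.float64(231.1)), (np.float64(326.8), np.float64(232.8))]
```

View pics/w1.png

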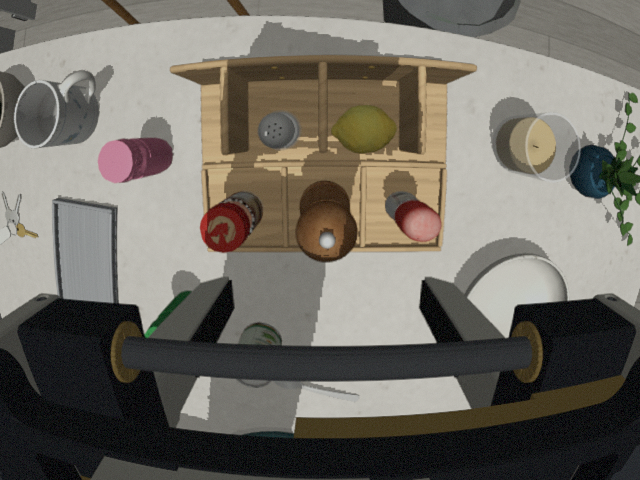

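Wrist view: mill knob at (327,241), bottle cap top at (418,223), lemon (364,129), salt shaker (278,130), bowl rim centre about (517,307).

```bash
python3 - <<'E'
from h import *
for n,p,z in (('knob',(327,241),.182),('cap',(418,223),.118),('lemon',(364,129),.045)): print(n,wat(p,z))
s=observe();print(wproj([s['tcp_pos']]))
E
```

```text
knob [ 0.5089 -0.0464  0.182 ]
cap [ 0.5136 -0.1282  0.118 ]
lemon [ 0.5947 -0.0794  0.045 ]
[(np.float64(325.8), np.float64(298.6))]
```

Emit:
servo_tool(moves=[[[0.015, 0, 0.3, 0, 0, 0, -1], [0.015, 0, 0.5, 0, 0, 0, -1], [0.015, 0, 0.65, 0, 0, 0, -1], [0.015, 0, 0.8, 0, 0, 0, -1], [0.015, 0, 0.9, 0, 0, 0, -1], [0.015, 0, 0.96, 0, 0, 0, -1], [0.015, 0, 0.96, 0, 0, 0, -1], [0.015, 0, 0.96, 0, 0, 0, 0], [0.015, 0, 0.96, 0, 0, 0, 0.5], [0.015, 0, 0.96, 0, 0, 0, 1], [0.015, 0, 0.96, 0, 0, 0, 1], [0.015, 0, 0.96, 0, 0, 0, 1], [0.015, 0, 0.96, 0, 0, 0, 1], [0.015, 0, 0.96, 0, 0, 0, 1], [0.015, 0, 0.96, 0, 0, 0, 1]]])

```text
time: 3.9
tcp_pos: [0.5068, -0.0444, 0.1273]
eef_rot: [0.999, 0.035, 0.0, 0.0]
force: [0.3, 0.6, 1.3]
gripper_width: 0.0477
grip_force: 30.0
```

```bash
python3 - <<'E'
from h import *
plan((.507,-.0465,.29,.072),(.46,.07,.3,.0),(.385,.19,.3,-.05),(.331,.298,.26,-.095),(.331,.298,.124,-.095))
E
```

```text
t 3.9 tcp [ 0.5068 -0.0444  0.1273] yaw 0.071 F [0.3 0.6 1.3] w 0.0477
[ 0.     0.014 -1.085] [ 0.    -0.    -0.002] rows>=3.9 TOO FAR
[-0.257 -0.797 -0.067] [0.    0.    0.092] rows>=3.0 
[-0.5 -0.8  0. ] [0.    0.    0.064] rows>=3.4 
[-0.396 -0.701  0.267] [0.    0.    0.057] rows>=3.1 
[0.    0.    0.907] [0. 0. 0.] rows>=3.3
```

Emit:
servo_tool(moves=[[[0, 0, -0.1, 0, 0, 0, 1], [0, 0, -0.25, 0, 0, 0, 1], [0, 0, -0.4, 0, 0, 0, 1], [0, 0, -0.55, 0, 0, 0, 1], [0, 0, -0.7, 0, 0, 0, 1], [0, 0, -0.85, 0, 0, 0, 1], [0, 0, -0.95, 0, 0, 0, 1], [0, 0, -0.95, 0, 0, 0, 1]]])

```text
time: 4.57
tcp_pos: [0.5074, -0.0444, 0.2727]
eef_rot: [0.999, 0.035, 0.002, 0.0]
force: [0.9, -0.0, -1.0]
gripper_width: 0.0475
grip_force: 30.0
```

Emit:
servo_tool(moves=[[[-0.03, -0.08, 0, 0, 0, 0, 1], [-0.1, -0.2, 0, 0, 0, 0, 1], [-0.16, -0.36, 0, 0, 0, 0, 1], [-0.22, -0.52, 0, 0, 0, 0, 1], [-0.28, -0.68, 0, 0, 0, 0, 1], [-0.335, -0.79, 0, 0, 0, 0, 1]]])

```text
time: 5.07
tcp_pos: [0.4468, 0.0722, 0.2677]
eef_rot: [0.999, 0.036, -0.001, -0.0]
force: [-0.1, -0.0, -1.6]
gripper_width: 0.0474
grip_force: 30.0
```

Emit:
servo_tool(moves=[[[-0.06, -0.16, 0, 0, 0, 0, 1], [-0.12, -0.32, 0, 0, 0, 0, 1], [-0.18, -0.48, 0, 0, 0, 0, 1], [-0.26, -0.64, 0, 0, 0, 0, 1], [-0.335, -0.79, 0, 0, 0, 0, 1]]])

```text
time: 5.48
tcp_pos: [0.3882, 0.1863, 0.2677]
eef_rot: [0.999, 0.035, -0.001, 0.0]
force: [0.4, 0.0, -1.3]
gripper_width: 0.0476
grip_force: 30.0
```

Emit:
servo_tool(moves=[[[-0.06, -0.16, 0, 0, 0, 0, 1], [-0.12, -0.32, 0, 0, 0, 0, 1], [-0.18, -0.48, 0, 0, 0, 0, 1], [-0.26, -0.6, 0, 0, 0, 0, 1], [-0.3, -0.7, 0, 0, 0, 0, 1], [-0.335, -0.79, 0, 0, 0, 0, 1], [-0.335, -0.79, 0, 0, 0, 0, 1], [-0.335, -0.79, 0, 0, 0, 0, 1]]])

```text
time: 6.15
tcp_pos: [0.3305, 0.2998, 0.2681]
eef_rot: [0.999, 0.036, -0.001, 0.001]
force: [0.2, -0.1, -0.3]
gripper_width: 0.0474
grip_force: 30.0
```

```bash
python3 - <<'E'
from h import *
plan((.331,.298,.1205,.072))
cv2.imwrite('pics/s1.png',get_image('side')[:,:,::-1])
E
```

```text
t 6.15 tcp [0.3305 0.2998 0.2681] yaw 0.072 F [ 0.2 -0.1 -0.3] w 0.0474
[0.004 0.011 0.984] [0.002 0.002 0.   ] rows>=3.5
```

View pics/s1.png

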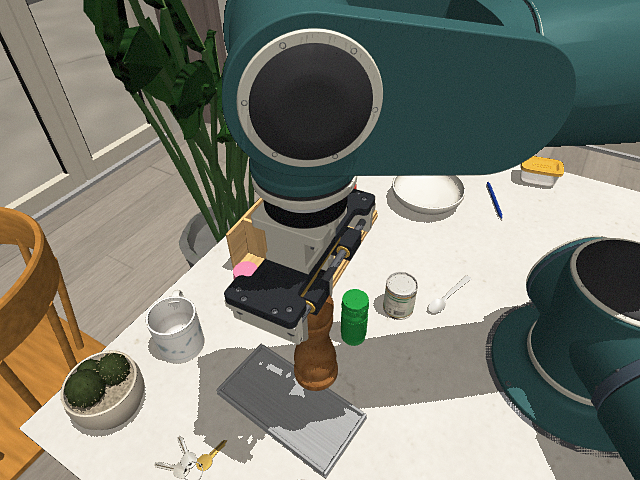

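The mill hangs upright in the gripper, foot at (316,380), above the tray. Lowering and releasing.

Emit:
servo_tool(moves=[[[0, 0, 0.15, 0, 0, 0, 1], [0, 0, 0.3, 0, 0, 0, 1], [0, 0, 0.45, 0, 0, 0, 1], [0, 0, 0.6, 0, 0, 0, 1], [0, 0, 0.75, 0, 0, 0, 1], [0, 0, 0.85, 0, 0, 0, 1], [0, 0, 0.92, 0, 0, 0, 1], [0, 0, 0.96, 0, 0, 0, 1], [0, 0, 0.985, 0, 0, 0, 1], [0, 0, 0.985, 0, 0, 0, 1], [0, 0, 0.985, 0, 0, 0, 1]]])

```text
time: 7.12
tcp_pos: [0.3316, 0.2997, 0.1226]
eef_rot: [0.999, 0.035, 0.0, -0.0]
force: [0.4, -0.1, -0.9]
gripper_width: 0.0475
grip_force: 30.0
```

```bash
python3 - <<'E'
from h import *
plan()
print(proj('side',(.331,.298,.005)),proj('side',(.331,.298,.175)))
cv2.imwrite('pics/s2.png',cv2.resize(get_image('side')[230:480,180:430,::-1],(600,600),interpolation=cv2.INTER_CUBIC))
E
```

```text
t 7.12 tcp [0.3316 0.2997 0.1226] yaw 0.07 F [ 0.4 -0.1 -0.9] w 0.0475
[[316.4 419.1]] [[313.8 359.9]]
```

View pics/s2.png

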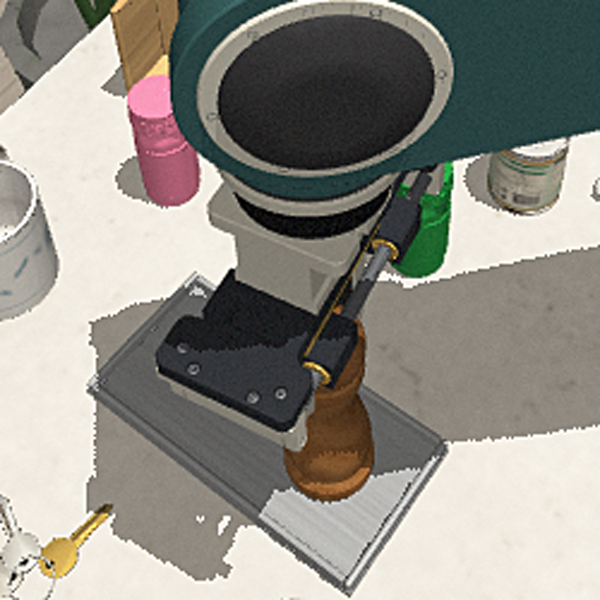

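Foot is just above the tray floor, well inside the tray. A further 1.5 mm down, then release and rise.

Emit:
servo_tool(moves=[[[0, 0, 0.005, 0, 0, 0, 1], [0, 0, 0.01, 0, 0, 0, 1], [0, 0, 0.01, 0, 0, 0, 1], [0, 0, 0.01, 0, 0, 0, 1]]])

```text
time: 7.5
tcp_pos: [0.3314, 0.2997, 0.1205]
eef_rot: [0.999, 0.035, 0.0, -0.0]
force: [-0.7, -0.3, -1.8]
gripper_width: 0.0471
grip_force: 30.0
```

Emit:
servo_tool(moves=[[[0, 0, 0, 0, 0, 0, 0.3], [0, 0, 0, 0, 0, 0, 0], [0, 0, 0, 0, 0, 0, -0.3], [0, 0, 0, 0, 0, 0, -0.7], [0, 0, 0, 0, 0, 0, -1], [0, 0, 0, 0, 0, 0, -1], [0, 0, 0, 0, 0, 0, -1], [0, 0, 0, 0, 0, 0, -1], [0, 0, -0.15, 0, 0, 0, -1], [0, 0, -0.35, 0, 0, 0, -1], [0, 0, -0.6, 0, 0, 0, -1], [0, 0, -0.8, 0, 0, 0, -1], [0, 0, -0.99, 0, 0, 0, -1], [0, 0, -0.99, 0, 0, 0, -1]]])

```text
time: 8.67
tcp_pos: [0.3322, 0.3003, 0.2748]
eef_rot: [0.999, 0.035, 0.003, -0.002]
force: [0.8, 0.2, 0.3]
gripper_width: 0.0931
grip_force: 0.0
```

Emit:
servo_tool(moves=[[[0.38, 0.93, 0, 0, 0, 0, -1], [0.38, 0.93, 0, 0, 0, 0, -1], [0.38, 0.93, 0, 0, 0, 0, -1], [0.38, 0.93, 0, 0, 0, 0, -1], [0.38, 0.93, 0, 0, 0, 0, -1], [0.38, 0.93, 0, 0, 0, 0, -1]]])

```text
time: 9.17
tcp_pos: [0.3984, 0.1636, 0.2686]
eef_rot: [0.999, 0.034, -0.0, -0.0]
force: [-1.0, 0.7, -0.2]
gripper_width: 0.0933
grip_force: 0.0
```

Emit:
servo_tool(moves=[[[0.3, 1, 0, 0, 0, 0, -1], [0.3, 1, 0, 0, 0, 0, -1], [0.3, 1, 0, 0, 0, 0, -1], [0.3, 1, 0, 0, 0, 0, -1], [0.3, 1, 0, 0, 0, 0, -1], [0.3, 1, 0, 0, 0, 0, -1]]])

```text
time: 9.67
tcp_pos: [0.4536, 0.018, 0.2684]
eef_rot: [0.999, 0.034, -0.0, -0.0]
force: [-0.2, 0.3, 0.4]
gripper_width: 0.093
grip_force: 0.0
```

```bash
python3 - <<'E'
from h import *
plan((.508,-.134,.25,.072))
E
```

```text
t 9.67 tcp [0.4536 0.018  0.2684] yaw 0.069 F [-0.2  0.3  0.4] w 0.093
[0.292 1.036 0.122] [-0.     0.001 -0.004] rows>=3.9 TOO FAR
```

Emit:
servo_tool(moves=[[[0.29, 1, 0.12, 0, 0, 0, -1], [0.29, 1, 0.12, 0, 0, 0, -1], [0.29, 1, 0.12, 0, 0, 0, -1], [0.29, 1, 0.12, 0, 0, 0, -1], [0.29, 1, 0.12, 0, 0, 0, -1], [0.29, 1, 0.12, 0, 0, 0, -1], [0.29, 1, 0.12, 0, 0, 0, -1]]])

```text
time: 10.25
tcp_pos: [0.5075, -0.1267, 0.2509]
eef_rot: [0.999, 0.036, -0.0, -0.0]
force: [0.3, 0.7, -0.1]
gripper_width: 0.0927
grip_force: 0.0
```

```bash
python3 - <<'E'
from h import *
plan((.508,-.134,.066,.072))
im=get_image('wrist')[:,:,::-1];cv2.imwrite('pics/w2f.png',im)
cv2.imwrite('pics/w2.png',cv2.resize(im[100:300,190:457],(800,600),interpolation=cv2.INTER_CUBIC))
print(wproj([(.507,-.134,.118),(.507,-.134,.012)]))
E
```

```text
t 10.25 tcp [ 0.5075 -0.1267  0.2509] yaw 0.072 F [ 0.3  0.7 -0.1] w 0.0927
[-0.     0.049  1.233] [-0.001  0.    -0.   ] rows>=4.4 TOO FAR
[(np.float64(335.1), np.float64(232.9)), (np.float64(333.0), np.float64(209.2))]
```

View pics/w2.png

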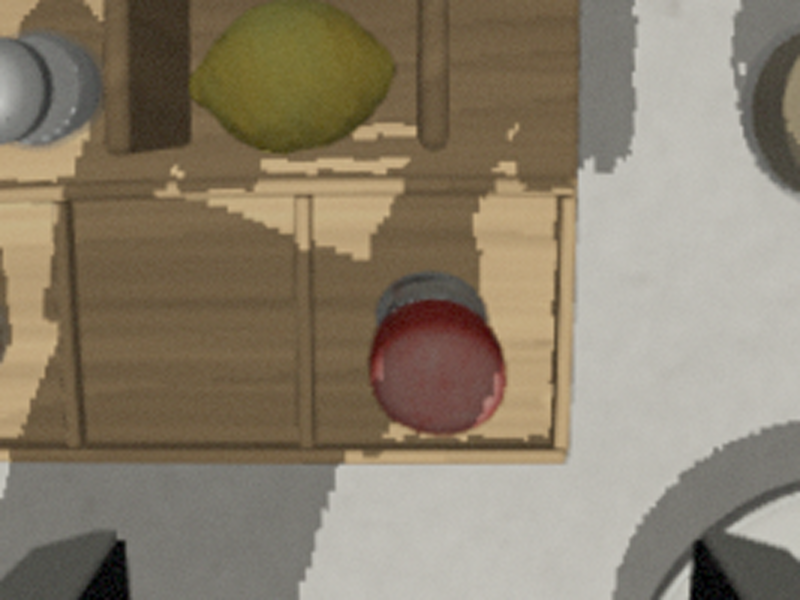

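```bash
python3 - <<'E'
from h import *
print(wat((336,224),.118),wat((379.3,253.3),.023),wat((286.5,126),.04))
E
```

```text
[ 0.5146 -0.1342  0.118 ] [ 0.4632 -0.1891  0.023 ] [ 0.594  -0.0803  0.04  ]
```

Cap top centre in the wrist view is about (336,224). With the camera bias taken out, that puts the bottle near (0.510,-0.134). Descending and gripping.

Emit:
servo_tool(moves=[[[0.013, 0.05, 0.15, 0, 0, 0, -1], [0.013, 0.05, 0.35, 0, 0, 0, -1], [0.013, 0.05, 0.5, 0, 0, 0, -1], [0.013, 0.05, 0.6, 0, 0, 0, -1], [0.013, 0.05, 0.7, 0, 0, 0, -1], [0.013, 0.05, 0.7, 0, 0, 0, -1]]])

```text
time: 10.8
tcp_pos: [0.5089, -0.1339, 0.1435]
eef_rot: [0.999, 0.036, -0.001, -0.001]
force: [-1.0, 0.3, -0.5]
gripper_width: 0.0929
grip_force: 0.0
```

Emit:
servo_tool(moves=[[[0, 0, 0.1, 0, 0, 0, -1], [0, 0, 0.2, 0, 0, 0, -1], [0, 0, 0.3, 0, 0, 0, -1], [0, 0, 0.4, 0, 0, 0, -1], [0, 0, 0.5, 0, 0, 0, -1], [0, 0, 0.5, 0, 0, 0, -1], [0, 0, 0.5, 0, 0, 0, 0], [0, 0, 0.5, 0, 0, 0, 0.3], [0, 0, 0.5, 0, 0, 0, 0.5], [0, 0, 0.5, 0, 0, 0, 1], [0, 0, 0.5, 0, 0, 0, 1], [0, 0, 0.5, 0, 0, 0, 1], [0, 0, 0.5, 0, 0, 0, 1], [0, 0, 0.5, 0, 0, 0, 1]]])

```text
time: 11.97
tcp_pos: [0.5099, -0.1359, 0.071]
eef_rot: [0.999, 0.035, 0.0, -0.0]
force: [-0.2, 0.3, -0.5]
gripper_width: 0.0441
grip_force: 0.0
```

```bash
python3 - <<'E'
from h import *
s=observe();p=s['tcp_pos']
plan((p[0],p[1],p[2]+.148,.072),(.431,.288,.215,.072))
E
```

```text
t 11.97 tcp [ 0.5099 -0.1359  0.071 ] yaw 0.07 F [-0.2  0.3 -0.5] w 0.0441
[ 0.    -0.    -0.987] [-0.    -0.    -0.002] rows>=3.5 
[-0.321 -2.857  0.026] [0. 0. 0.] rows>=10.3 TOO FAR
```

Emit:
servo_tool(moves=[[[0, 0, 0, 0, 0, 0, 1], [0, 0, 0, 0, 0, 0, 1], [0, 0, 0, 0, 0, 0, 1], [0, 0, 0, 0, 0, 0, 1]]])

```text
time: 12.3
tcp_pos: [0.5099, -0.1359, 0.0709]
eef_rot: [0.999, 0.035, 0.0, -0.0]
force: [-0.2, -0.4, 0.4]
gripper_width: 0.0393
grip_force: 30.0
```

Emit:
servo_tool(moves=[[[0, 0, -0.05, 0, 0, 0, 1], [0, 0, -0.15, 0, 0, 0, 1], [0, 0, -0.3, 0, 0, 0, 1], [0, 0, -0.45, 0, 0, 0, 1], [0, 0, -0.6, 0, 0, 0, 1], [0, 0, -0.75, 0, 0, 0, 1], [0, 0, -0.88, 0, 0, 0, 1], [0, 0, -0.95, 0, 0, 0, 1], [0, 0, -0.95, 0, 0, 0, 1]]])

```text
time: 13.05
tcp_pos: [0.5106, -0.1361, 0.2161]
eef_rot: [0.999, 0.035, 0.002, 0.001]
force: [0.5, -0.2, -0.9]
gripper_width: 0.0394
grip_force: 30.0
```

Emit:
servo_tool(moves=[[[-0.01, -0.08, 0, 0, 0, 0, 1], [-0.03, -0.22, 0, 0, 0, 0, 1], [-0.05, -0.38, 0, 0, 0, 0, 1], [-0.06, -0.55, 0, 0, 0, 0, 1], [-0.08, -0.72, 0, 0, 0, 0, 1], [-0.1, -0.88, 0, 0, 0, 0, 1], [-0.107, -0.95, 0, 0, 0, 0, 1]]])

```text
time: 13.63
tcp_pos: [0.4826, 0.0078, 0.2119]
eef_rot: [0.999, 0.036, -0.001, -0.0]
force: [-1.0, 0.1, -0.6]
gripper_width: 0.0395
grip_force: 30.0
```

Emit:
servo_tool(moves=[[[-0.02, -0.15, 0, 0, 0, 0, 1], [-0.04, -0.32, 0, 0, 0, 0, 1], [-0.06, -0.5, 0, 0, 0, 0, 1], [-0.08, -0.68, 0, 0, 0, 0, 1], [-0.1, -0.85, 0, 0, 0, 0, 1], [-0.107, -0.95, 0, 0, 0, 0, 1]]])

```text
time: 14.13
tcp_pos: [0.4567, 0.1482, 0.2121]
eef_rot: [0.999, 0.036, -0.001, -0.0]
force: [0.1, -0.7, -1.1]
gripper_width: 0.0395
grip_force: 30.0
```

Emit:
servo_tool(moves=[[[-0.02, -0.15, 0, 0, 0, 0, 1], [-0.04, -0.32, 0, 0, 0, 0, 1], [-0.06, -0.5, 0, 0, 0, 0, 1], [-0.08, -0.68, 0, 0, 0, 0, 1], [-0.1, -0.85, 0, 0, 0, 0, 1], [-0.107, -0.95, 0, 0, 0, 0, 1], [-0.107, -0.95, 0, 0, 0, 0, 1], [-0.107, -0.95, 0, 0, 0, 0, 1]]])

```text
time: 14.8
tcp_pos: [0.4312, 0.2874, 0.2121]
eef_rot: [0.999, 0.036, -0.001, 0.001]
force: [0.4, -0.7, -0.4]
gripper_width: 0.0391
grip_force: 30.0
```

Emit:
servo_tool(moves=[[[0, 0, 0.15, 0, 0, 0, 1], [0, 0, 0.3, 0, 0, 0, 1], [0, 0, 0.45, 0, 0, 0, 1], [0, 0, 0.6, 0, 0, 0, 1], [0, 0, 0.7, 0, 0, 0, 1], [0, 0, 0.7, 0, 0, 0, 1]]])

```text
time: 15.3
tcp_pos: [0.4306, 0.2853, 0.1046]
eef_rot: [0.999, 0.035, -0.002, 0.001]
force: [-0.3, -0.9, -1.8]
gripper_width: 0.039
grip_force: 30.0
```

```bash
python3 - <<'E'
from h import *
plan((.431,.288,.064,.072))
cv2.imwrite('pics/s3.png',cv2.resize(get_image('side')[230:480,180:430,::-1],(600,600),interpolation=cv2.INTER_CUBIC))
E
```

```text
t 15.3 tcp [0.4306 0.2853 0.1046] yaw 0.069 F [-0.3 -0.9 -1.8] w 0.039
[ 0.005 -0.018  0.271] [ 0.003  0.006 -0.003] rows>=1.0
```

View pics/s3.png

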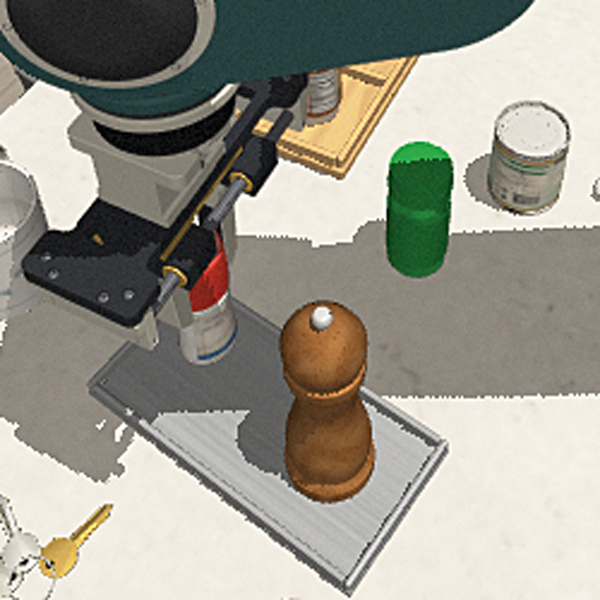

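The mill stands upright on the tray; the bottle hangs straight above its spot.

Emit:
servo_tool(moves=[[[0, 0, 0.08, 0, 0, 0, 1], [0, 0, 0.15, 0, 0, 0, 1], [0, 0, 0.2, 0, 0, 0, 1], [0, 0, 0.24, 0, 0, 0, 1], [0, 0, 0.26, 0, 0, 0, 1], [0, 0, 0.27, 0, 0, 0, 1], [0, 0, 0.28, 0, 0, 0, 1], [0, 0, 0.28, 0, 0, 0, 1], [0, 0, 0.28, 0, 0, 0, 1]]])

```text
time: 16.1
tcp_pos: [0.4319, 0.2873, 0.0667]
eef_rot: [0.999, 0.035, 0.0, -0.0]
force: [-0.8, 0.0, -1.1]
gripper_width: 0.039
grip_force: 30.0
```

```bash
python3 - <<'E'
from h import *
plan()
E
```

```text
t 16.1 tcp [0.4319 0.2873 0.0667] yaw 0.07 F [-0.8  0.  -1.1] w 0.039
```

Emit:
servo_tool(moves=[[[0, 0, 0.005, 0, 0, 0, 1], [0, 0, 0.01, 0, 0, 0, 1], [0, 0, 0.015, 0, 0, 0, 1], [0, 0, 0.015, 0, 0, 0, 1], [0, 0, 0.015, 0, 0, 0, 1]]])

```text
time: 16.52
tcp_pos: [0.4317, 0.2872, 0.0641]
eef_rot: [0.999, 0.035, -0.0, 0.0]
force: [-0.4, 0.2, -0.4]
gripper_width: 0.0395
grip_force: 30.0
```

Emit:
servo_tool(moves=[[[0, 0, 0, 0, 0, 0, 0.3], [0, 0, 0, 0, 0, 0, 0], [0, 0, 0, 0, 0, 0, -0.3], [0, 0, 0, 0, 0, 0, -0.7], [0, 0, 0, 0, 0, 0, -1], [0, 0, 0, 0, 0, 0, -1], [0, 0, 0, 0, 0, 0, -1], [0, 0, 0, 0, 0, 0, -1], [0, 0, -0.15, 0, 0, 0, -1], [0, 0, -0.35, 0, 0, 0, -1], [0, 0, -0.6, 0, 0, 0, -1], [0, 0, -0.8, 0, 0, 0, -1], [0, 0, -0.99, 0, 0, 0, -1], [0, 0, -0.99, 0, 0, 0, -1]]])

```text
time: 17.68
tcp_pos: [0.4331, 0.288, 0.2189]
eef_rot: [0.999, 0.035, 0.003, -0.002]
force: [0.6, -0.1, 1.1]
gripper_width: 0.0929
grip_force: 0.0
```

Emit:
servo_tool(moves=[[[0, 0, -0.5, 0, 0, 0, -1], [0, 0, -0.5, 0, 0, 0, -1], [0.1, 0.8, -0.5, 0, 0, -1, -1], [0.1, 0.8, -0.5, 0, 0, -1, -1], [0.1, 0.8, -0.5, 0, 0, -1, -1], [0.1, 0.8, -0.5, 0, 0, -1, -1], [0.1, 0.8, -0.5, 0, 0, -1, -1], [0.1, 0.8, -0.5, 0, 0, -1, -1], [0.1, 0.8, -0.5, 0, 0, -1, -1], [0.1, 0.8, -0.5, 0, 0, -1, -1]]])

```text
time: 18.52
tcp_pos: [0.4552, 0.1684, 0.2872]
eef_rot: [0.909, 0.417, -0.0, -0.0]
force: [0.8, 0.3, -0.7]
gripper_width: 0.0931
grip_force: 0.0
```

```bash
python3 - <<'E'
from h import *
plan((.53,.06,.29,1.643),(.594,-.04,.29,1.643),(.594,-.081,.25,1.643))
im=get_image('top')[:,:,::-1];cv2.imwrite('pics/t2.png',im)
cv2.imwrite('pics/t2c.png',cv2.resize(im[140:345,130:400],(790,600),interpolation=cv2.INTER_CUBIC))
E
```

```text
t 18.52 tcp [0.4552 0.1684 0.2872] yaw 0.859 F [ 0.8  0.3 -0.7] w 0.0931
[-0.222  0.849 -0.018] [-0.     0.    -0.998] rows>=6.3 
[-0.696  0.377  0.   ] [0. 0. 0.] rows>=2.8 
[-0.273 -0.02   0.267] [0. 0. 0.] rows>=1.4
```

View pics/t2c.png

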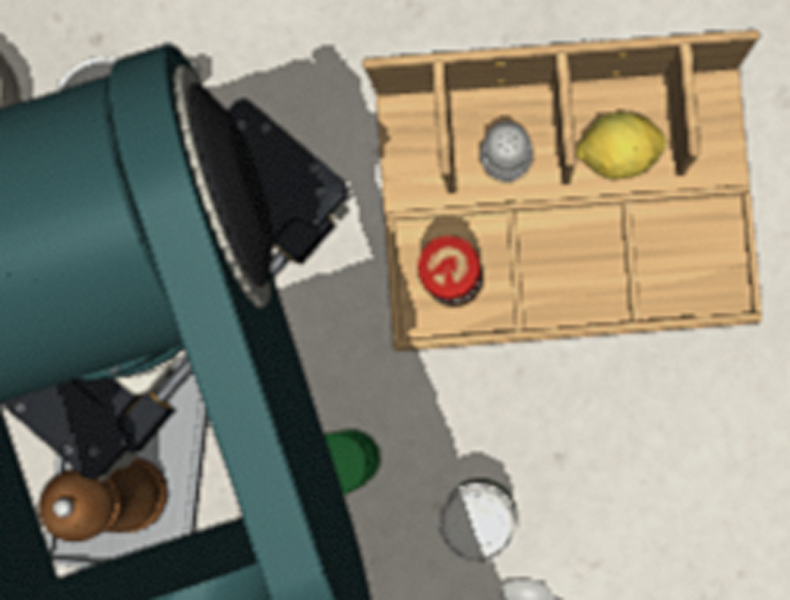

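The lemon is at about (342,189) in the full top image and has not moved; the mill stands on the tray. I'll grip with about 70 mm of opening, so the rear finger clears the back panel, and keep the TCP at 0.027 so the gripper's body clears the 105 mm panel.

Emit:
servo_tool(moves=[[[-0.22, 0.85, -0.02, 0, 0, -1, -0.5], [-0.22, 0.85, -0.02, 0, 0, -1, -0.5], [-0.22, 0.85, -0.02, 0, 0, -1, -0.5], [-0.22, 0.85, -0.02, 0, 0, -1, -0.5], [-0.22, 0.85, -0.02, 0, 0, -1, -0.5], [-0.22, 0.85, -0.02, 0, 0, -1, -0.5], [-0.22, 0.85, -0.02, 0, 0, -1, -0.5], [-0.22, 0.85, -0.02, 0, 0, -1, -0.5], [-0.22, 0.85, -0.02, 0, 0, -1, -0.5]]])

```text
time: 19.32
tcp_pos: [0.5298, 0.0601, 0.2904]
eef_rot: [0.683, 0.73, -0.0, -0.0]
force: [-0.4, 0.0, -0.5]
gripper_width: 0.0697
grip_force: 0.0
```

Emit:
servo_tool(moves=[[[-0.97, 0.36, 0.25, 0, 0, 0, -0.5], [-0.97, 0.36, 0.25, 0, 0, 0, -0.5], [-0.97, 0.36, 0.25, 0, 0, 0, -0.5], [-0.97, 0.36, 0.25, 0, 0, 0, -0.5], [-0.97, 0.36, 0.25, 0, 0, 0, -0.5], [-0.97, 0.36, 0.25, 0, 0, 0, -0.5], [-0.97, 0.36, 0.25, 0, 0, 0, -0.5]]])

```text
time: 19.9
tcp_pos: [0.5938, -0.081, 0.2532]
eef_rot: [0.683, 0.731, 0.0, -0.0]
force: [-0.4, -0.1, 0.2]
gripper_width: 0.0695
grip_force: 0.0
```

```bash
python3 - <<'E'
from h import *
plan((.594,-.081,.17,1.643),(.594,-.081,.027,1.643))
im=get_image('wrist')[:,:,::-1]
cv2.imwrite('pics/w3.png',im)
a=.072;c=np.array([.5525,-.0415]);R=np.array([[np.cos(a),-np.sin(a)],[np.sin(a),np.cos(a)]])
print(wproj([(.594,-.081,.038)]+[[*(c+R@q[:2]),q[2]] for q in [(.097,-.045,.105),(.015,-.09,.105),(.015,0,.105)]]))
E
```

```text
t 19.9 tcp [ 0.5938 -0.081   0.2532] yaw 1.638 F [-0.4 -0.1  0.2] w 0.0695
[-0.     0.001  0.555] [-0.    -0.    -0.006] rows>=2.0 
[0.    0.    0.953] [0. 0. 0.] rows>=3.4 
[(np.float64(324.7), np.float64(211.3)), (np.float64(391.2), np.float64(228.9)), (np.float64(298.7), np.float64(277.4)), (np.float64(296.5), np.float64(177.4))]
```

View pics/w3.png

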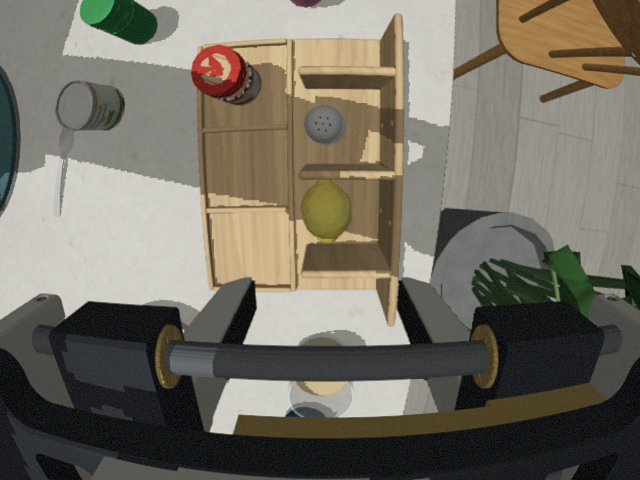

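The lemon is centred at (326,210), as predicted; the panel's inner edge is at about 391, as predicted too. Descending.

Emit:
servo_tool(moves=[[[0, 0, 0.15, 0, 0, 0, -0.5], [0, 0, 0.3, 0, 0, 0, -0.5], [0, 0, 0.45, 0, 0, 0, -0.5], [0, 0, 0.6, 0, 0, 0, -0.5], [0, 0, 0.7, 0, 0, 0, -0.5], [0, 0, 0.8, 0, 0, 0, -0.5], [0, 0, 0.9, 0, 0, 0, -0.5], [0, 0, 0.9, 0, 0, 0, -0.5]]])

```text
time: 20.62
tcp_pos: [0.593, -0.0808, 0.1154]
eef_rot: [0.682, 0.732, -0.001, -0.001]
force: [-1.1, -0.3, -0.6]
gripper_width: 0.0699
grip_force: 0.0
```

Emit:
servo_tool(moves=[[[0, 0, 0.1, 0, 0, 0, -0.5], [0, 0, 0.2, 0, 0, 0, -0.5], [0, 0, 0.3, 0, 0, 0, -0.5], [0, 0, 0.4, 0, 0, 0, -0.5], [0, 0, 0.5, 0, 0, 0, -0.5], [0, 0, 0.5, 0, 0, 0, -0.5]]])

```text
time: 21.12
tcp_pos: [0.5931, -0.0811, 0.0412]
eef_rot: [0.682, 0.732, -0.001, -0.001]
force: [-0.3, -0.2, -1.1]
gripper_width: 0.0694
grip_force: 0.0
```

Emit:
servo_tool(moves=[[[0, 0, 0.04, 0, 0, 0, -0.5], [0, 0, 0.08, 0, 0, 0, -0.5], [0, 0, 0.095, 0, 0, 0, -0.5], [0, 0, 0.095, 0, 0, 0, -0.5], [0, 0, 0.095, 0, 0, 0, -0.2], [0, 0, 0.095, 0, 0, 0, 0.2], [0, 0, 0.095, 0, 0, 0, 1], [0, 0, 0.095, 0, 0, 0, 1], [0, 0, 0.095, 0, 0, 0, 1], [0, 0, 0.095, 0, 0, 0, 1], [0, 0, 0.095, 0, 0, 0, 1], [0, 0, 0.095, 0, 0, 0, 1], [0, 0, 0.095, 0, 0, 0, 1]]])

```text
time: 22.2
tcp_pos: [0.5942, -0.0813, 0.0292]
eef_rot: [0.682, 0.732, 0.0, 0.0]
force: [0.8, -0.2, 4.9]
gripper_width: 0.0505
grip_force: 30.0
```

Emit:
servo_tool(moves=[[[0, 0, -0.05, 0, 0, 0, 1], [0, 0, -0.12, 0, 0, 0, 1], [0, 0, -0.22, 0, 0, 0, 1], [0, 0, -0.35, 0, 0, 0, 1], [0, 0, -0.5, 0, 0, 0, 1], [0, 0, -0.65, 0, 0, 0, 1], [0, 0, -0.8, 0, 0, 0, 1], [0, 0, -0.95, 0, 0, 0, 1], [0, 0, -1, 0, 0, 0, 1]]])

```text
time: 22.95
tcp_pos: [0.5947, -0.0815, 0.1833]
eef_rot: [0.682, 0.732, 0.001, 0.002]
force: [-0.5, 1.1, -1.1]
gripper_width: 0.0509
grip_force: 30.0
```

```bash
python3 - <<'E'
from h import *
im=get_image('wrist')[:,:,::-1];cv2.imwrite('pics/w4.png',im)
for p in ((408,282),(482,282),(445,245),(445,319)): print(at('top',p,.045))
plan((.524,-.155,.2,1.643),(.454,-.23,.22,1.643),(.384,-.305,.18,1.643))
E
```

```text
[ 0.3849 -0.2231  0.045 ]
[ 0.3839 -0.3864  0.045 ]
[ 0.466  -0.3072  0.045 ]
[ 0.3039 -0.3022  0.045 ]
t 23.0 tcp [ 0.5948 -0.0814  0.1829] yaw 1.641 F [-1.3  0.3  0.3] w 0.0506
[-0.456 -0.505 -0.115] [ 0.005  0.001 -0.002] rows>=2.5 
[-0.465 -0.502 -0.133] [0. 0. 0.] rows>=2.5 
[-0.465 -0.502  0.267] [0. 0. 0.] rows>=2.6
```

Lemon held (width 51 mm). Bowl centre (0.3845,-0.3047).

Emit:
servo_tool(moves=[[[-0.05, -0.05, -0.05, 0, 0, 0, 1], [-0.15, -0.17, -0.1, 0, 0, 0, 1], [-0.3, -0.33, -0.1, 0, 0, 0, 1], [-0.45, -0.5, -0.1, 0, 0, 0, 1], [-0.6, -0.65, -0.1, 0, 0, 0, 1], [-0.695, -0.755, -0.1, 0, 0, 0, 1]]])

```text
time: 23.5
tcp_pos: [0.4857, -0.1949, 0.1926]
eef_rot: [0.682, 0.731, -0.001, -0.001]
force: [-0.3, -0.1, -1.0]
gripper_width: 0.0506
grip_force: 30.0
```

Emit:
servo_tool(moves=[[[-0.12, -0.13, 0, 0, 0, 0, 1], [-0.25, -0.27, 0, 0, 0, 0, 1], [-0.4, -0.43, 0, 0, 0, 0, 1], [-0.55, -0.6, 0.05, 0, 0, 0, 1], [-0.65, -0.7, 0.1, 0, 0, 0, 1], [-0.695, -0.755, 0.2, 0, 0, 0, 1], [-0.695, -0.755, 0.3, 0, 0, 0, 1], [-0.695, -0.755, 0.4, 0, 0, 0, 1], [-0.695, -0.755, 0.4, 0, 0, 0, 1]]])

```text
time: 24.25
tcp_pos: [0.3811, -0.3041, 0.1295]
eef_rot: [0.682, 0.731, -0.0, -0.003]
force: [-0.7, 0.6, -2.3]
gripper_width: 0.0509
grip_force: 30.0
```

```bash
python3 - <<'E'
from h import *
plan((.3845,-.3047,.032,1.643))
print(proj('side',[(.3845,-.3047,.045)]))
E
```

```text
t 24.25 tcp [ 0.3811 -0.3041  0.1295] yaw 1.641 F [-0.7  0.6 -2.3] w 0.0509
[-0.008  0.025  0.65 ] [-0.005 -0.005 -0.003] rows>=2.3 
[[427.8 184.9]]
```

Emit:
servo_tool(moves=[[[0, 0.01, 0.12, 0, 0, 0, 1], [0, 0.015, 0.25, 0, 0, 0, 1], [0, 0.015, 0.37, 0, 0, 0, 1], [0, 0.015, 0.47, 0, 0, 0, 1], [0, 0.015, 0.55, 0, 0, 0, 1], [0, 0.015, 0.6, 0, 0, 0, 1], [0, 0.015, 0.64, 0, 0, 0, 1], [0, 0.015, 0.64, 0, 0, 0, 1], [0, 0.015, 0.64, 0, 0, 0, 1]]])

```text
time: 25.0
tcp_pos: [0.3851, -0.3051, 0.0383]
eef_rot: [0.682, 0.732, 0.0, 0.0]
force: [-0.5, -0.1, 0.7]
gripper_width: 0.0508
grip_force: 30.0
```

Emit:
servo_tool(moves=[[[0, 0, 0, 0, 0, 0, 0.1], [0, 0, 0, 0, 0, 0, -0.2], [0, 0, 0, 0, 0, 0, -0.4], [0, 0, 0, 0, 0, 0, -0.5], [0, 0, 0, 0, 0, 0, -0.5], [0, 0, 0, 0, 0, 0, -0.5], [0, 0, 0, 0, 0, 0, -0.5], [0, 0, -0.1, 0, 0, 0, -0.5], [0, 0, -0.25, 0, 0, 0, -0.5], [0, 0, -0.45, 0, 0, 0, -0.5], [0, 0, -0.7, 0, 0, 0, -0.7], [0, 0, -0.95, 0, 0, 0, -1], [0, 0, -0.95, 0, 0, 0, -1]]])

```text
time: 26.08
tcp_pos: [0.3865, -0.3064, 0.188]
eef_rot: [0.682, 0.732, 0.0, 0.005]
force: [0.1, -0.2, 1.4]
gripper_width: 0.085
grip_force: 0.0
```

```bash
python3 - <<'E'
from h import *
plan((.385,-.30,.29,1.643),(.42,-.17,.29,.858),(.44,-.03,.29,.072),(.436,.11,.29,.072),(.431,.25,.25,.072))
cv2.imwrite('pics/t3.png',np.hstack([get_image('wrist')[60:360,120:520,::-1],get_image('top')[130:430,130:530,::-1]]))
print(wproj([(.3845,-.3047,.036)]))
E
```

```text
t 26.08 tcp [ 0.3865 -0.3064  0.188 ] yaw 1.641 F [ 0.1 -0.2  1.4] w 0.085
[ 0.039 -0.002 -0.68 ] [ 0.008  0.008 -0.002] rows>=2.5 
[0.848 0.295 0.   ] [0.    0.    0.999] rows>=6.3 
[ 0.793 -0.509  0.   ] [0.    0.    1.001] rows>=6.3 
[ 0.041 -0.933  0.   ] [0. 0. 0.] rows>=3.4 
[ 0.034 -0.933  0.267] [0. 0. 0.] rows>=3.5 
[(np.float64(323.2), np.float64(224.9))]
```

View pics/t3.png

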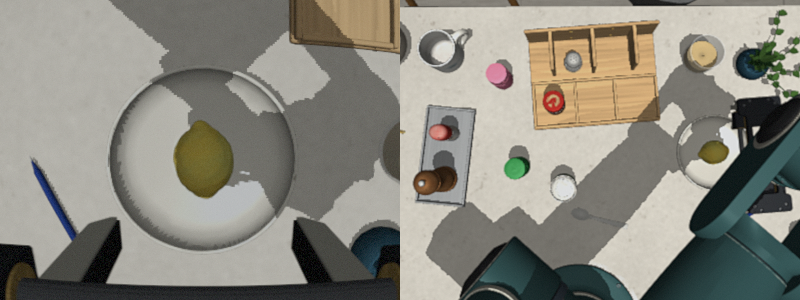

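The lemon lies in the middle of the bowl, at (324,220) in the wrist view; the bottle and the mill stand on the tray. Now back for the bottle.

Emit:
servo_tool(moves=[[[0.04, 0, -0.4, 0, 0, 0, -1], [0.04, 0, -0.68, 0, 0, 0, -1], [0.85, 0.3, -0.68, 0, 0, 1, -1], [0.85, 0.3, -0.68, 0, 0, 1, -1], [0.85, 0.3, -0.68, 0, 0, 1, -1], [0.85, 0.3, -0.68, 0, 0, 1, -1], [0.85, 0.3, -0.68, 0, 0, 1, -1], [0.85, 0.3, -0.68, 0, 0, 1, -1], [0.85, 0.3, -0.68, 0, 0, 1, -1], [0.85, 0.3, -0.68, 0, 0, 1, -1]]])

```text
time: 27.02
tcp_pos: [0.4207, -0.1744, 0.2809]
eef_rot: [0.911, 0.413, -0.001, -0.001]
force: [-0.5, 0.7, -0.8]
gripper_width: 0.0929
grip_force: 0.0
```

Emit:
servo_tool(moves=[[[0.79, -0.51, 0, 0, 0, 1, -1], [0.79, -0.51, 0, 0, 0, 1, -1], [0.79, -0.51, 0, 0, 0, 1, -1], [0.79, -0.51, 0, 0, 0, 1, -1], [0.79, -0.51, 0, 0, 0, 1, -1], [0.79, -0.51, 0, 0, 0, 1, -1], [0.79, -0.51, 0, 0, 0, 1, -1], [0.79, -0.51, 0, 0, 0, 1, -1]]])

```text
time: 27.68
tcp_pos: [0.4407, -0.0349, 0.2813]
eef_rot: [0.999, 0.034, -0.001, -0.0]
force: [-0.7, 0.5, -0.2]
gripper_width: 0.0932
grip_force: 0.0
```

Emit:
servo_tool(moves=[[[0.04, -0.95, 0, 0, 0, 0, -1], [0.04, -0.95, 0, 0, 0, 0, -1], [0.04, -0.95, 0, 0, 0, 0, -1], [0.04, -0.95, 0, 0, 0, 0, -1], [0.04, -0.95, 0, 0, 0, 0, -1]]])

```text
time: 28.1
tcp_pos: [0.4363, 0.1102, 0.2815]
eef_rot: [0.999, 0.04, -0.001, -0.0]
force: [0.3, -0.2, -0.2]
gripper_width: 0.093
grip_force: 0.0
```

Emit:
servo_tool(moves=[[[0.03, -0.95, 0.3, 0, 0, 0, -1], [0.03, -0.95, 0.3, 0, 0, 0, -1], [0.03, -0.95, 0.3, 0, 0, 0, -1], [0.03, -0.95, 0.3, 0, 0, 0, -1], [0.03, -0.95, 0.3, 0, 0, 0, -1], [0.03, -0.95, 0.3, 0, 0, 0, -1], [0.03, -0.95, 0.3, 0, 0, 0, -1]]])

```text
time: 28.68
tcp_pos: [0.4314, 0.249, 0.2373]
eef_rot: [0.999, 0.036, -0.0, 0.0]
force: [-0.0, -0.2, -0.4]
gripper_width: 0.0927
grip_force: 0.0
```

```bash
python3 - <<'E'
from h import *
plan((.4317,.2873,.16,.071),(.4317,.2873,.0642,.071))
print('cap',wproj([(.4317,.2873,.111)]), 'top bottle',at('top',(169,262),.111))
E
```

```text
t 28.68 tcp [0.4314 0.249  0.2373] yaw 0.073 F [-0.  -0.2 -0.4] w 0.0927
[ 0.021 -0.254  0.515] [0.001 0.    0.002] rows>=2.1 
[0.    0.    0.639] [0. 0. 0.] rows>=2.3 
cap [(np.float64(279.0), np.float64(230.0))] top bottle [0.4299 0.2827 0.111 ]
```

Emit:
servo_tool(moves=[[[0.02, -0.25, 0.05, 0, 0, 0, -1], [0.02, -0.25, 0.2, 0, 0, 0, -1], [0.02, -0.25, 0.35, 0, 0, 0, -1], [0.02, -0.25, 0.5, 0, 0, 0, -1], [0.02, -0.25, 0.5, 0, 0, 0, -1], [0.02, -0.25, 0.5, 0, 0, 0, -1]]])

```text
time: 29.18
tcp_pos: [0.4318, 0.2863, 0.1626]
eef_rot: [0.999, 0.035, -0.0, 0.0]
force: [-0.8, 0.2, 0.8]
gripper_width: 0.0926
grip_force: 0.0
```

Emit:
servo_tool(moves=[[[0, 0, 0.1, 0, 0, 0, -1], [0, 0, 0.2, 0, 0, 0, -1], [0, 0, 0.3, 0, 0, 0, -1], [0, 0, 0.4, 0, 0, 0, -1], [0, 0, 0.5, 0, 0, 0, -1], [0, 0, 0.6, 0, 0, 0, -1], [0, 0, 0.6, 0, 0, 0, -1], [0, 0, 0.6, 0, 0, 0, -1]]])

```text
time: 29.85
tcp_pos: [0.4322, 0.2873, 0.074]
eef_rot: [0.999, 0.035, 0.0, -0.0]
force: [-0.3, -0.1, -0.0]
gripper_width: 0.093
grip_force: 0.0
```

```bash
python3 - <<'E'
from h import *
plan((.4317,.2873,.0642,.071))
E
```

```text
t 29.85 tcp [0.4322 0.2873 0.074 ] yaw 0.07 F [-0.3 -0.1 -0. ] w 0.093
[-0.004  0.     0.065] [-0.001 -0.001 -0.001] rows>=0.2
```

Emit:
servo_tool(moves=[[[0, 0, 0.065, 0, 0, 0, -1], [0, 0, 0.065, 0, 0, 0, -0.5], [0, 0, 0.065, 0, 0, 0, 0], [0, 0, 0.065, 0, 0, 0, 0.3], [0, 0, 0.065, 0, 0, 0, 0.6], [0, 0, 0.065, 0, 0, 0, 1], [0, 0, 0.065, 0, 0, 0, 1], [0, 0, 0.065, 0, 0, 0, 1], [0, 0, 0.065, 0, 0, 0, 1], [0, 0, 0.065, 0, 0, 0, 1], [0, 0, 0.065, 0, 0, 0, 1], [0, 0, 0.065, 0, 0, 0, 1]]])

```text
time: 30.85
tcp_pos: [0.4315, 0.2876, 0.0627]
eef_rot: [0.999, 0.035, 0.0, -0.0]
force: [-0.4, 0.2, 0.6]
gripper_width: 0.0392
grip_force: 30.0
```

Emit:
servo_tool(moves=[[[0, 0, -0.05, 0, 0, 0, 1], [0, 0, -0.15, 0, 0, 0, 1], [0, 0, -0.3, 0, 0, 0, 1], [0, 0, -0.45, 0, 0, 0, 1], [0, 0, -0.6, 0, 0, 0, 1], [0, 0, -0.75, 0, 0, 0, 1], [0, 0, -0.88, 0, 0, 0, 1], [0, 0, -0.98, 0, 0, 0, 1], [0, 0, -0.98, 0, 0, 0, 1]]])

```text
time: 31.6
tcp_pos: [0.4323, 0.288, 0.2132]
eef_rot: [0.999, 0.035, 0.002, -0.001]
force: [0.3, -0.2, 0.1]
gripper_width: 0.0391
grip_force: 30.0
```

Emit:
servo_tool(moves=[[[0.01, 0.08, 0, 0, 0, 0, 1], [0.03, 0.22, 0, 0, 0, 0, 1], [0.05, 0.38, 0, 0, 0, 0, 1], [0.06, 0.55, 0, 0, 0, 0, 1], [0.08, 0.72, 0, 0, 0, 0, 1], [0.1, 0.88, 0, 0, 0, 0, 1], [0.107, 0.95, 0, 0, 0, 0, 1]]])

```text
time: 32.18
tcp_pos: [0.4574, 0.1437, 0.2081]
eef_rot: [0.999, 0.034, -0.001, 0.001]
force: [-0.0, -0.9, -0.4]
gripper_width: 0.0393
grip_force: 30.0
```

Emit:
servo_tool(moves=[[[0.02, 0.15, 0, 0, 0, 0, 1], [0.04, 0.32, 0, 0, 0, 0, 1], [0.06, 0.5, 0, 0, 0, 0, 1], [0.08, 0.68, 0, 0, 0, 0, 1], [0.1, 0.85, 0, 0, 0, 0, 1], [0.107, 0.95, 0, 0, 0, 0, 1]]])

```text
time: 32.68
tcp_pos: [0.4834, 0.0033, 0.2083]
eef_rot: [0.999, 0.035, -0.001, 0.0]
force: [-0.3, 1.1, -0.2]
gripper_width: 0.039
grip_force: 30.0
```

Emit:
servo_tool(moves=[[[0.02, 0.15, 0, 0, 0, 0, 1], [0.04, 0.32, 0, 0, 0, 0, 1], [0.06, 0.5, 0, 0, 0, 0, 1], [0.08, 0.68, 0, 0, 0, 0, 1], [0.1, 0.85, 0, 0, 0, 0, 1], [0.107, 0.95, 0, 0, 0, 0, 1], [0.107, 0.95, 0, 0, 0, 0, 1], [0.107, 0.95, 0, 0, 0, 0, 1]]])

```text
time: 33.35
tcp_pos: [0.5092, -0.1359, 0.2084]
eef_rot: [0.999, 0.034, -0.001, -0.0]
force: [0.7, 0.4, -1.8]
gripper_width: 0.0391
grip_force: 30.0
```

```bash
python3 - <<'E'
from h import *
plan((.5102,-.1358,.0715,.071))
E
```

```text
t 33.35 tcp [ 0.5092 -0.1359  0.2084] yaw 0.069 F [ 0.7  0.4 -1.8] w 0.0391
[0.008 0.001 0.912] [-0.001  0.002 -0.003] rows>=3.3
```

Emit:
servo_tool(moves=[[[0.005, 0, 0.12, 0, 0, 0, 1], [0.005, 0, 0.27, 0, 0, 0, 1], [0.005, 0, 0.42, 0, 0, 0, 1], [0.005, 0, 0.55, 0, 0, 0, 1], [0.005, 0, 0.67, 0, 0, 0, 1], [0.005, 0, 0.77, 0, 0, 0, 1], [0.005, 0, 0.84, 0, 0, 0, 1], [0.005, 0, 0.88, 0, 0, 0, 1], [0.005, 0, 0.9, 0, 0, 0, 1], [0.005, 0, 0.905, 0, 0, 0, 1], [0.005, 0, 0.905, 0, 0, 0, 1]]])

```text
time: 34.27
tcp_pos: [0.5106, -0.1353, 0.0744]
eef_rot: [0.999, 0.035, 0.0, 0.0]
force: [-0.4, 0.2, 0.3]
gripper_width: 0.039
grip_force: 30.0
```

```bash
python3 - <<'E'
from h import *
plan((.5102,-.1355,.0697,.071))
E
```

```text
t 34.27 tcp [ 0.5106 -0.1353  0.0744] yaw 0.071 F [-0.4  0.2  0.3] w 0.039
[-0.003  0.001  0.032] [ 0.    -0.001 -0.001] rows>=0.1
```

Emit:
servo_tool(moves=[[[0, 0, 0.01, 0, 0, 0, 1], [0, 0, 0.02, 0, 0, 0, 1], [0, 0, 0.027, 0, 0, 0, 1], [0, 0, 0.027, 0, 0, 0, 1], [0, 0, 0.027, 0, 0, 0, 1]]])

```text
time: 34.68
tcp_pos: [0.5104, -0.1355, 0.0699]
eef_rot: [0.999, 0.035, -0.0, 0.0]
force: [-0.7, -1.0, -0.4]
gripper_width: 0.0393
grip_force: 30.0
```

Emit:
servo_tool(moves=[[[0, 0, 0, 0, 0, 0, 0.3], [0, 0, 0, 0, 0, 0, 0], [0, 0, 0, 0, 0, 0, -0.3], [0, 0, 0, 0, 0, 0, -0.7], [0, 0, 0, 0, 0, 0, -0.7], [0, 0, 0, 0, 0, 0, -0.7], [0, 0, 0, 0, 0, 0, -0.7], [0, 0, -0.15, 0, 0, 0, -0.7], [0, 0, -0.35, 0, 0, 0, -0.7], [0, 0, -0.6, 0, 0, 0, -1], [0, 0, -0.8, 0, 0, 0, -1], [0, 0, -0.99, 0, 0, 0, -1], [0, 0, -0.99, 0, 0, 0, -1]]])

```text
time: 35.77
tcp_pos: [0.5118, -0.1359, 0.2246]
eef_rot: [0.999, 0.035, 0.004, 0.001]
force: [0.3, 0.3, 2.1]
gripper_width: 0.0928
grip_force: 0.0
```

Emit:
servo_tool(moves=[[[0, 0, -0.3, 0, 0, 0, -1], [-0.33, -0.99, -0.3, 0, 0, 0, -1], [-0.33, -0.99, -0.3, 0, 0, 0, -1], [-0.33, -0.99, -0.3, 0, 0, 0, -1], [-0.33, -0.99, -0.3, 0, 0, 0, -1], [-0.33, -0.99, -0.3, 0, 0, 0, -1], [-0.33, -0.99, -0.3, 0, 0, 0, -1]]])

```text
time: 36.35
tcp_pos: [0.4502, 0.0103, 0.2634]
eef_rot: [0.999, 0.037, 0.0, 0.0]
force: [0.8, -1.2, -0.8]
gripper_width: 0.0931
grip_force: 0.0
```

Emit:
servo_tool(moves=[[[-0.33, -0.99, 0, 0, 0, 0, -1], [-0.33, -0.99, 0, 0, 0, 0, -1], [-0.33, -0.99, 0, 0, 0, 0, -1], [-0.33, -0.99, 0, 0, 0, 0, -1], [-0.33, -0.99, 0, 0, 0, 0, -1], [-0.33, -0.99, 0, 0, 0, 0, -1]]])

```text
time: 36.85
tcp_pos: [0.3908, 0.1543, 0.2631]
eef_rot: [0.999, 0.036, -0.0, 0.0]
force: [-0.7, -0.2, 0.4]
gripper_width: 0.0928
grip_force: 0.0
```

Emit:
servo_tool(moves=[[[-0.33, -0.99, 0, 0, 0, 0, -1], [-0.33, -0.99, 0, 0, 0, 0, -1], [-0.33, -0.99, 0, 0, 0, 0, -1], [-0.33, -0.99, 0, 0, 0, 0, -1], [-0.33, -0.99, 0, 0, 0, 0, -1], [-0.33, -0.99, 0, 0, 0, 0, -1], [-0.33, -0.99, 0, 0, 0, 0, -1], [-0.33, -0.99, 0, 0, 0, 0, -1]]])

```text
time: 37.52
tcp_pos: [0.332, 0.2972, 0.2632]
eef_rot: [0.999, 0.034, 0.0, 0.0]
force: [-0.1, 0.7, -0.2]
gripper_width: 0.0927
grip_force: 0.0
```

```bash
python3 - <<'E'
from h import *
plan((.3316,.2997,.1205,.071))
cv2.imwrite('pics/w5.png',np.hstack([get_image('wrist')[100:400,120:520,::-1],get_image('top')[130:430,130:530,::-1]]))
print(wproj([(.3316,.2997,.175)]))
E
```

```text
t 37.52 tcp [0.332  0.2972 0.2632] yaw 0.068 F [-0.1  0.7 -0.2] w 0.0927
[-0.002 -0.017  0.952] [ 0.001  0.    -0.004] rows>=3.4 
[(np.float64(322.8), np.float64(247.1))]
```

View pics/w5.png

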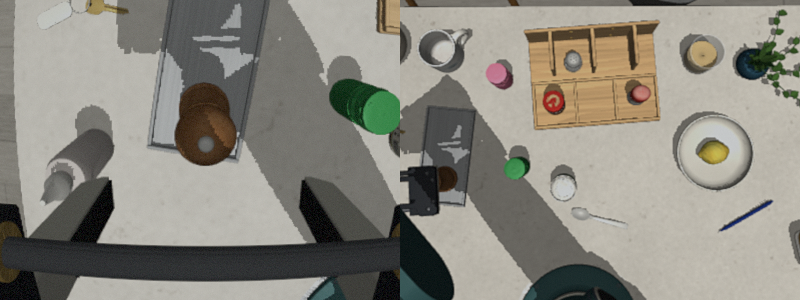

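The bottle is back at (371,223), matching its start; the mill's knob is at (326,245), right below the gripper. Fetching the mill.

Emit:
servo_tool(moves=[[[0, -0.015, 0.15, 0, 0, 0, -1], [0, -0.015, 0.3, 0, 0, 0, -1], [0, -0.015, 0.45, 0, 0, 0, -1], [0, -0.015, 0.6, 0, 0, 0, -1], [0, -0.015, 0.75, 0, 0, 0, -1], [0, -0.015, 0.88, 0, 0, 0, -1], [0, -0.015, 0.95, 0, 0, 0, -1], [0, -0.015, 0.95, 0, 0, 0, -0.5], [0, -0.015, 0.95, 0, 0, 0, 0], [0, -0.015, 0.95, 0, 0, 0, 0.4], [0, -0.015, 0.95, 0, 0, 0, 1], [0, -0.015, 0.95, 0, 0, 0, 1], [0, -0.015, 0.95, 0, 0, 0, 1], [0, -0.015, 0.95, 0, 0, 0, 1], [0, -0.015, 0.95, 0, 0, 0, 1], [0, -0.015, 0.95, 0, 0, 0, 1], [0, -0.015, 0.95, 0, 0, 0, 1]]])

```text
time: 39.03
tcp_pos: [0.3308, 0.3008, 0.1211]
eef_rot: [0.999, 0.035, 0.0, -0.0]
force: [-0.4, -0.7, 3.2]
gripper_width: 0.0478
grip_force: 30.0
```

Emit:
servo_tool(moves=[[[0, 0, -0.1, 0, 0, 0, 1], [0, 0, -0.25, 0, 0, 0, 1], [0, 0, -0.4, 0, 0, 0, 1], [0, 0, -0.55, 0, 0, 0, 1], [0, 0, -0.7, 0, 0, 0, 1], [0, 0, -0.85, 0, 0, 0, 1], [0, 0, -0.98, 0, 0, 0, 1], [0, 0, -0.98, 0, 0, 0, 1]]])

```text
time: 39.7
tcp_pos: [0.3313, 0.3012, 0.2715]
eef_rot: [0.999, 0.035, 0.002, -0.001]
force: [0.2, 0.3, -1.0]
gripper_width: 0.0477
grip_force: 30.0
```

Emit:
servo_tool(moves=[[[0.03, 0.08, 0, 0, 0, 0, 1], [0.1, 0.2, 0, 0, 0, 0, 1], [0.16, 0.36, 0, 0, 0, 0, 1], [0.22, 0.52, 0, 0, 0, 0, 1], [0.28, 0.68, 0, 0, 0, 0, 1], [0.335, 0.79, 0, 0, 0, 0, 1]]])

```text
time: 40.2
tcp_pos: [0.3894, 0.1844, 0.2667]
eef_rot: [0.999, 0.035, -0.0, 0.0]
force: [-0.2, 1.2, -1.5]
gripper_width: 0.0474
grip_force: 30.0
```

Emit:
servo_tool(moves=[[[0.06, 0.16, 0, 0, 0, 0, 1], [0.12, 0.32, 0, 0, 0, 0, 1], [0.18, 0.48, 0, 0, 0, 0, 1], [0.26, 0.64, 0, 0, 0, 0, 1], [0.335, 0.79, 0, 0, 0, 0, 1]]])

```text
time: 40.62
tcp_pos: [0.4479, 0.07, 0.2667]
eef_rot: [0.999, 0.035, -0.0, 0.0]
force: [0.4, 0.7, -1.4]
gripper_width: 0.0476
grip_force: 30.0
```

Emit:
servo_tool(moves=[[[0.06, 0.16, 0, 0, 0, 0, 1], [0.12, 0.32, 0, 0, 0, 0, 1], [0.18, 0.48, 0, 0, 0, 0, 1], [0.26, 0.6, 0, 0, 0, 0, 1], [0.3, 0.7, 0, 0, 0, 0, 1], [0.335, 0.79, 0, 0, 0, 0, 1], [0.335, 0.79, 0, 0, 0, 0, 1], [0.335, 0.79, 0, 0, 0, 0, 1]]])

```text
time: 41.28
tcp_pos: [0.506, -0.0435, 0.267]
eef_rot: [0.999, 0.035, -0.001, -0.0]
force: [-0.7, 0.1, -1.5]
gripper_width: 0.0476
grip_force: 30.0
```

```bash
python3 - <<'E'
from h import *
plan((.507,-.0455,.1273,.071))
E
```

```text
t 41.28 tcp [ 0.506  -0.0435  0.267 ] yaw 0.069 F [-0.7  0.1 -1.5] w 0.0476
[0.007 0.014 0.931] [-0.001  0.002 -0.002] rows>=3.4
```

Emit:
servo_tool(moves=[[[0.005, 0.012, 0.12, 0, 0, 0, 1], [0.005, 0.012, 0.27, 0, 0, 0, 1], [0.005, 0.012, 0.42, 0, 0, 0, 1], [0.005, 0.012, 0.55, 0, 0, 0, 1], [0.005, 0.012, 0.67, 0, 0, 0, 1], [0.005, 0.012, 0.77, 0, 0, 0, 1], [0.005, 0.012, 0.84, 0, 0, 0, 1], [0.005, 0.012, 0.88, 0, 0, 0, 1], [0.005, 0.012, 0.9, 0, 0, 0, 1], [0.005, 0.012, 0.9, 0, 0, 0, 1], [0.005, 0.012, 0.9, 0, 0, 0, 1]]])

```text
time: 42.2
tcp_pos: [0.5073, -0.0449, 0.1336]
eef_rot: [0.999, 0.035, 0.0, 0.0]
force: [0.1, 0.1, -0.6]
gripper_width: 0.0475
grip_force: 30.0
```

```bash
python3 - <<'E'
from h import *
plan((.507,-.0455,.128,.071))
E
```

```text
t 42.2 tcp [ 0.5073 -0.0449  0.1336] yaw 0.071 F [ 0.1  0.1 -0.6] w 0.0475
[-0.002  0.004  0.037] [ 0.    -0.001 -0.   ] rows>=0.1
```

Emit:
servo_tool(moves=[[[0, 0, 0.01, 0, 0, 0, 1], [0, 0, 0.02, 0, 0, 0, 1], [0, 0, 0.03, 0, 0, 0, 1], [0, 0, 0.035, 0, 0, 0, 1], [0, 0, 0.035, 0, 0, 0, 1], [0, 0, 0.035, 0, 0, 0, 1]]])

```text
time: 42.7
tcp_pos: [0.5073, -0.0451, 0.1281]
eef_rot: [0.999, 0.035, 0.0, 0.0]
force: [-0.0, -0.3, 4.0]
gripper_width: 0.0475
grip_force: 30.0
```

Emit:
servo_tool(moves=[[[0, 0, 0, 0, 0, 0, 0.3], [0, 0, 0, 0, 0, 0, 0], [0, 0, 0, 0, 0, 0, -0.3], [0, 0, 0, 0, 0, 0, -0.7], [0, 0, 0, 0, 0, 0, -0.8], [0, 0, 0, 0, 0, 0, -0.8], [0, 0, 0, 0, 0, 0, -0.8], [0, 0, 0, 0, 0, 0, -0.8], [0, 0, -0.15, 0, 0, 0, -0.8], [0, 0, -0.35, 0, 0, 0, -0.8], [0, 0, -0.6, 0, 0, 0, -0.8], [0, 0, -0.8, 0, 0, 0, -1], [0, 0, -0.99, 0, 0, 0, -1], [0, 0, -0.99, 0, 0, 0, -1]]])

```text
time: 43.87
tcp_pos: [0.5081, -0.0452, 0.2822]
eef_rot: [0.999, 0.035, 0.004, 0.001]
force: [1.0, -0.3, 0.6]
gripper_width: 0.0925
grip_force: 0.0
```

Emit:
servo_tool(moves=[[[-0.6, -1, -0.1, 0, 0, 0, -1], [-0.6, -1, -0.1, 0, 0, 0, -1], [-0.6, -1, -0.1, 0, 0, 0, -1], [-0.6, -1, -0.1, 0, 0, 0, -1], [-0.6, -1, -0.1, 0, 0, 0, -1], [-0.6, -1, -0.1, 0, 0, 0, -1], [-0.6, -1, -0.1, 0, 0, 0, -1], [-0.6, -1, -0.1, 0, 0, 0, -1]]])

```text
time: 44.53
tcp_pos: [0.4072, 0.0976, 0.2906]
eef_rot: [0.999, 0.035, -0.0, 0.0]
force: [0.7, -0.5, -0.5]
gripper_width: 0.093
grip_force: 0.0
```

Emit:
servo_tool(moves=[[[-0.2, -1, 0, 0, 0, 0, -1], [-0.2, -1, 0, 0, 0, 0, -1], [-0.2, -1, 0, 0, 0, 0, -1], [-0.2, -1, 0, 0, 0, 0, -1], [-0.2, -1, 0, 0, 0, 0, -1], [-0.2, -1, 0, 0, 0, 0, -1], [-0.2, -1, 0, 0, 0, 0, -1], [-0.2, -1, 0, 0, 0, 0, -1]]])

```text
time: 45.2
tcp_pos: [0.367, 0.2447, 0.2909]
eef_rot: [0.999, 0.034, -0.0, 0.0]
force: [-1.0, 0.5, 0.5]
gripper_width: 0.0925
grip_force: 0.0
```

```bash
python3 - <<'E'
from h import *
plan()
im=get_image('top')[:,:,::-1];a=cv2.imread('pics/top0.png')
f=lambda m:cv2.resize(m[140:270,240:410],None,fx=2.35,fy=2.35,interpolation=cv2.INTER_CUBIC)
cv2.imwrite('pics/end.png',np.vstack([np.hstack([f(a),f(im)]),im[140:340,60:560][:,:].copy().repeat(1,0) if 0 else cv2.resize(im[140:340,60:560],(f(a).shape[1]*2,280))]))
E
```

```text
t 45.2 tcp [0.367  0.2447 0.2909] yaw 0.068 F [-1.   0.5  0.5] w 0.0925
```

View pics/end.png

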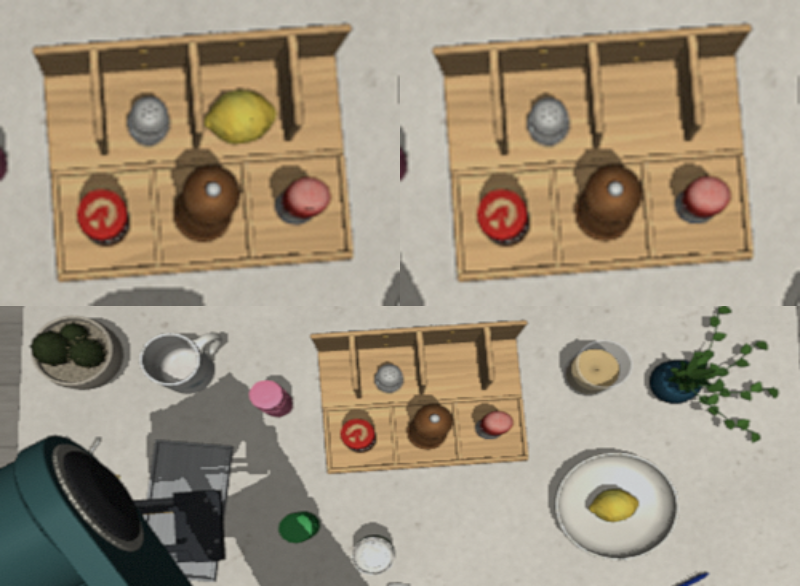

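Before and after match: knob at (213,188) then (615-400,188), cap at (306,196) then (707-400,196). The lemon lies mid-bowl and nothing else has moved. Handing in.

```bash
python3 -c "
from station import *
print(finish_job())"
```

```text
the job is handed in; nothing more can be done
None
```

I handed the job in: the lemon is in the middle of the bowl, the pepper mill and small bottle are back upright in their bays (within about 2 mm by the before/after pictures), and nothing else appears to have moved; the station gave no verdict.

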